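# Pack the gel casting chamber tight and hold the wedge down

### The job

Make the glass cassette tight in the leaning gel casting chamber: drop filler plates from the grey rack end-down into the gap between the glass and the tension wedge, one after another and each fully down on the chamber floor, until pushing the wedge down by its round knob jams the stack firmly against the glass before the wedge comes to its lower stop. Push firmly but not roughly, since it is glass, and finish still holding the knob pressed down on the jammed stack, so that I can lock the screws. Leave the plates you do not need standing in the rack and do not disturb the other things on the bench.

Things in the scene. Friction and masses are not known exactly. Their poses are not given: they have to be found in the camera images.
- chamber: Gel casting chamber, fixed. Black foot 168 x 124 x 10 mm; on it a clear-walled open box that leans back 0.14 rad: plates in it lean with their tops to +x, against the glass. Inside 88 mm wide; side walls rise 79 mm from the box floor along the lean (rims about 110 mm above the bench, bevelled). Origin: centre of the foot on the bench, z up, x level from wedge to cassette, y along the plates' width.
- cassette: Glass cassette, 84 x 101 mm, 10 mm thick, clipped to the partition. Origin: foot of its front face, mid-width, on the box floor (plane z = 0). z up along the lean (0.14 rad from vertical), y along the width, x square to the glass, away from the wedge. Fillers go on the -x side, axes parallel to these. The raised wedge's face is at x = -(0.0135 + joint partition), its top edge at z = 0.098.
- partition (a joint): Where the last user locked the partition that carries the cassette, 0 to 0.0175 m; it does not move in use. The free gap between the glass and the fully raised wedge is 13.5 mm plus this value, so one, two or three fillers are needed.
- wedge_travel (a joint): Travel of the black tension wedge: 0 raised (a light spring, 1 to 3 N, holds it there), 0.048 m at its lower stop. It runs down the lean and comes 1 mm nearer the glass for every 4 mm of travel, closing 12 mm of gap in all; its face, 80 mm wide and 43 mm tall, stays parallel to the glass. Let go, it mostly springs up again.
- wedge: Black tension wedge with, on a steel stem, the round knob by which it is pushed down: knob 27 mm across, 12 mm tall. Origin: centre of the knob's flat top, 139 mm above the box floor along the lean when raised, and 24 mm behind the wedge's face (towards -x). Axes parallel to the cassette's; it moves with the wedge.
- rack: Grey plate rack, fixed to the bench, 150 x 108 x 64 mm. Four slots 30 mm apart along its x; each holds one filler across, 84 mm along y, with about 1 mm play. Origin: centre of the underside; the rack's inner floor is 8 mm above it. Filler tabs stand up to 140 mm above the bench.
- filler_1: Loose filler plate, white plastic, 8 mm thick (x), 84 mm wide (y), about 80 g; starts upright in the rack. Body 96 mm tall; a grip tab, 32 mm wide and 8 mm thick, in the middle of the top edge rises to 132 mm; the lowest 10 mm taper to a foot 4 x 78 mm. All four are alike. Origin: centre of the underside, z up along the plate.
- filler_2: Loose filler plate, white plastic, 8 mm thick (x), 84 mm wide (y), about 80 g; starts upright in the rack. Body 96 mm tall; a grip tab, 32 mm wide and 8 mm thick, in the middle of the top edge rises to 132 mm; the lowest 10 mm taper to a foot 4 x 78 mm. All four are alike. Origin: centre of the underside, z up along the plate.
- filler_3: Loose filler plate, white plastic, 8 mm thick (x), 84 mm wide (y), about 80 g; starts upright in the rack. Body 96 mm tall; a grip tab, 32 mm wide and 8 mm thick, in the middle of the top edge rises to 132 mm; the lowest 10 mm taper to a foot 4 x 78 mm. All four are alike. Origin: centre of the underside, z up along the plate.
- filler_4: Loose filler plate, white plastic, 8 mm thick (x), 84 mm wide (y), about 80 g; starts upright in the rack. Body 96 mm tall; a grip tab, 32 mm wide and 8 mm thick, in the middle of the top edge rises to 132 mm; the lowest 10 mm taper to a foot 4 x 78 mm. All four are alike. Origin: centre of the underside, z up along the plate.
- bench_timer: Bystander: small white bench timer, 60 x 70 x 16 mm, lying on the bench. Origin: centre of the underside.
- marker_pen: Bystander: marker pen, 17 x 135 x 16 mm, lying on the bench. Origin: centre of the underside.
- dropper_bottle: Bystander: small dropper bottle, 24 mm across, 62 mm tall. Origin: centre of the underside.
- petri_dish: Bystander: petri dish, 62 mm across, 13 mm tall. Origin: centre of the underside.
Things that resemble listed ones, but are neither listed nor needed, are in the scene too. What is shaped like the filler_4 but green or orange is not meant. What is shaped like the filler_1 but orange is not meant.

How it is judged:
By the outcome, as a careful person would: the job done as asked, in the order asked, and still so for the second after the job is handed in, while the arm keeps its last pose, push and grip.
It also fails if it takes over 72 s, if anything falls off the work surface, if the arm or the gripper's body presses on something with over 40 N, if the wrist force passes 120 N, or if a joint passes its speed limit or range.

### The arm

A 7-joint arm with a two-finger parallel gripper is mounted at the origin on a cart in front of the work surface, level with it; the furniture and walls round the work are solid. World frame = base frame: x ahead of the robot, y to its left, z up, the work surface at z = 0. Lengths are in mm, angles in rad, forces in N, time in s.
With the tool pointing down it reaches from about 425 to 925 mm from the base axis. Payload 6.8 kg.
Tool frame: the origin (TCP) lies at the centre of the arm's flange, where the gripper is bolted on; the fingertips stand 182 mm ahead of it and the grasp point (between the pads) lies bot.tcp_to_grasp ahead of it (bot.tcp_to_grasp is the distance from the TCP to the grasp point, in mm); y points along the fingers, z is the direction in which the jaws open and shut, and the axes are right-handed (so a half turn about y gives the same grasp; the last joint's range is limited). The gripper opens to 88 mm and grips with 3 to 60 N. Pads are 20 mm wide; open, the fingers measure 115 mm over their backs; the gripper's body (75 mm by 178 mm) begins 61 mm behind the grasp point.
Start: joints at [-1.437, 0.477, 0.022, 1.555, -0.011, 1.109, -0.083], TCP at [161.626, 655.377, 404.664] pointing down, gripper open.
Joint ranges: [-2.96, 2.96], [-0.34, 2.1], [-1.41, 1.46], [0.24, 2.44], [-1.37, 4.51], [0.17, 1.92], [-2.96, 2.96]. Speed limits (rad/s): [2.39, 2.39, 3.14, 3.14, 3.14, 3.14, 3.14].

### API

Orientations are given as [roll, pitch, yaw] about the fixed x, y, z axes, in that order (R = Rz(yaw) Ry(pitch) Rx(roll)).
In Python, from station import bot gives the robot as it stands. The module is installed in compiled form; this text tells all that it offers.
- The arm moves only by the tool jog_arm, never from a script. Its argument "targets" is a list of rows, each a list of 7 numbers: the turn, a rotation vector about the tool's x, y, z in degrees, then the shift along the tool's x, y, z in m, then the finger opening in m, from 0 to 0.0878. A call has 1 to 8 rows; each row shifts and turns the commanded pose from where the row before left it, along the tool's axes as they then stand; what a row does not reach is not made up. A row lasts 1/10 s, in which the tool goes at most 50 mm and 8.59 degrees, less where a joint would pass 70% of its speed; a pose out of reach is approached as far as the arm can. A call with a gripper value outside its range is refused whole. The fingers move at their own pace and stop on an object; "newtons" is the grip in N (left out, the last holds). Time passes only in rows, so rows that do not move let the fingers close. It gives the time, the measured TCP pose, the force and the opening at its end, in the units of the state.
- bot.observe(): the state, without advancing time (a new reading comes with each control period).
- bot.get_image(name): name is "scene" or "side" or "wrist"; returns the picture (420x560x3 uint8, red, green, blue); there is no depth.
- bot.calibration(name): a dict with "fx", "fy", "cx", "cy" (pixels), "xyz" and "orientation" of the camera in the world. Camera axes: x right, y up, looking along -z (the intrinsics and any distortion apply to the point x, -y, -z); pixel columns grow to the right and rows downward; lengths in mm; the calibration is good to about 2 mm. A picture is of the moment at which its call begins: read the wrist's pose just before it. calibration takes no time and is no camera call; for the wrist camera it gives the pose at the moment of the call.
- bot.finish_job(): hands the job in, once; it reports no verdict.
The state is a dict: "clock": time; "qpos": joint angles; "joint_vel": joint speeds; "joint_torque": joint torques, N m; "ee_pos": TCP position; "ee_rot": TCP orientation; "ft_force": force on the tool from outside, world axes, zero at the start; "moment": the same for the moment, N m; "opening": finger opening in mm.
Only numpy, scipy, OpenCV 4.12 (cv2) and the standard library are available. Lean on these libraries where they do the work, as an engineer would, in place of code of your own. Each camera call takes 0.05 s, during which the arm holds its last target.

## Working session

There is one attempt and no reset: what is moved stays moved. The work goes in short steps, Python scripts to look and compute and a tool call to move; the robot and the scene stay as the last step left them, time stands still between calls to the robot, and variables do not carry over. Pictures are saved under pics/ and viewed, and the job is handed in when it is done.

Besides the shell and the picture viewer there is one more tool, called after "Emit:" as name([rows], argument=value, ...), one row to a line, values as JSON. jog_arm: Moves the arm, as the interface text tells. Its arguments: {"type":"object","properties":{"targets":{"type":"array"},"newtons":{"type":"number"}},"required":["targets"]}

```bash
mkdir -p pics; ls
python3 - <<'E'
from station import bot
import cv2
print(bot.observe()); print(bot.tcp_to_grasp)
for n in ["scene","side","wrist"]:
    print(n,bot.calibration(n))
    cv2.imwrite(f"pics/{n}0.png",bot.get_image(n)[:,:,::-1])
E
```

```text
pics
{'clock': 0.0, 'qpos': array([-1.43711967,  0.47780463,  0.02235337,  1.5564098 , -0.01150008,
        1.10927348, -0.08310212]), 'joint_vel': array([-2.03574691e-04,  8.75506589e-05,  1.84409969e-04,  9.44338820e-04,
       -1.18550233e-05,  4.51409383e-04,  8.12947019e-04]), 'joint_torque': array([ 3.25174542e-04, -5.82832146e+01,  1.53511126e+00, -2.72615969e+01,
       -5.42142510e-02,  1.67944195e-02,  1.51842542e-04]), 'ee_pos': array([161.54944432, 655.11877936, 403.69624388]), 'ee_rot': array([-1.57255788e+00, -1.37003692e-04, -2.41768775e-01]), 'ft_force': array([-0.66812374,  0.17159313,  0.69537911]), 'moment': array([-0.0417738 , -0.0271321 ,  0.02150778]), 'opening': 87.346752403821}
163.3
scene {'fx': 495.8635118009433, 'fy': 495.8635118009433, 'cx': 281.08409823669746, 'cy': 220.31291576892878, 'xyz': array([  54.34733112, -532.51366933,  957.12778315]), 'orientation': array([ 0.7488152 ,  0.0045419 , -0.72964159])}
side {'fx': 401.9797903894512, 'fy': 401.9797903894512, 'cx': 276.62615339505356, 'cy': 202.35888153524527, 'xyz': array([ 400.39834002, -665.86752007,  545.51206284]), 'orientation': array([ 1.06540695,  0.02588876, -0.21455386])}
wrist {'fx': 303.13801835215827, 'fy': 303.13801835215827, 'cx': 279.75154492227193, 'cy': 208.81446212281523, 'xyz': array([ 84.67656011, 672.85444714, 384.29343609]), 'orientation': array([-2.90939920e-01,  7.25479452e-04,  1.32906562e+00])}
```

View images.

View pics/scene0.png

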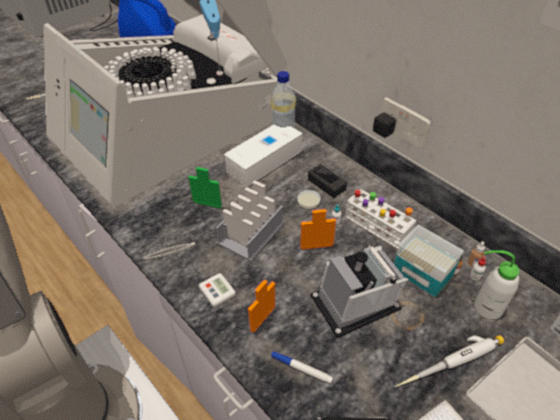

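View pics/side0.png

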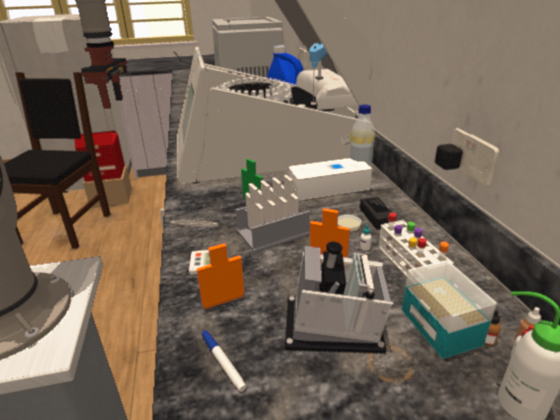

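View pics/wrist0.png

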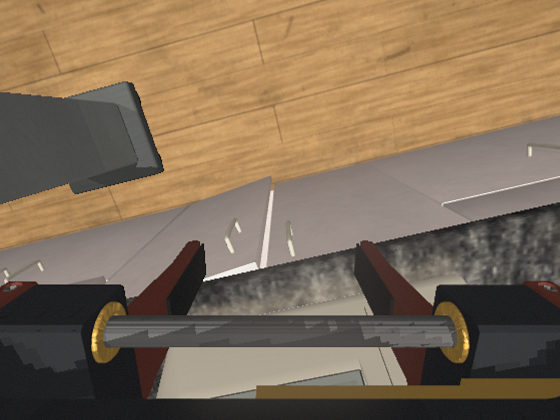

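```bash
cat > h.py <<'E'
import numpy as np, cv2
from scipy.spatial.transform import Rotation as Ro
def Rm(rpy): return Ro.from_euler('xyz',rpy).as_matrix()
def proj(c,P):
    P=np.atleast_2d(P).astype(float); q=(P-c['xyz'])@Rm(c['orientation'])
    return np.c_[c['cx']+c['fx']*q[:,0]/-q[:,2], c['cy']-c['fy']*q[:,1]/-q[:,2]]
def ray(c,u,v):
    d=np.array([(u-c['cx'])/c['fx'],-(v-c['cy'])/c['fy'],-1]); return Rm(c['orientation'])@d
def onz(c,u,v,z):
    d=ray(c,u,v); return c['xyz']+d*(z-c['xyz'][2])/d[2]
def tri(obs):
    A=np.zeros((3,3));b=np.zeros(3)
    for c,u,v in obs:
        d=ray(c,u,v);d/=np.linalg.norm(d);M=np.eye(3)-np.outer(d,d);A+=M;b+=M@c['xyz']
    return np.linalg.solve(A,b)
def crop(im,x0,y0,x1,y1,s,fn):
    cv2.imwrite(fn,cv2.resize(im[y0:y1,x0:x1],None,fx=s,fy=s,interpolation=cv2.INTER_CUBIC))
E
python3 - <<'E'
from h import *
from station import bot
s=cv2.imread('pics/scene0.png'); d=cv2.imread('pics/side0.png')
crop(s,200,165,330,265,6,'pics/s_rack.png'); crop(s,300,235,420,335,6,'pics/s_ch.png')
crop(d,225,160,355,255,6,'pics/d_rack.png'); crop(d,275,230,395,355,5,'pics/d_ch.png')
c=bot.calibration('scene');e=bot.calibration('side')
for n,uv,z in [('rack',(250,225),30),('ch',(358,300),50),('pen',(300,367),8),('timer',(217,290),8),('or1',(262,305),50),('or2',(318,230),60),('green',(206,188),60)]: print(n,onz(c,*uv,z))
E
```

```text
rack [556.37059073 153.21751158  30.        ]
ch [ 579.8393819  -189.23263664   50.        ]
pen [ 394.38307367 -203.96056219    8.        ]
timer [382.40538675  63.15014951   8.        ]
or1 [416.57622815 -59.55894451  50.        ]
or2 [652.21187923   7.86151826  60.        ]
green [537.76047947 310.6096054   60.        ]
```

View pics/s_rack.png

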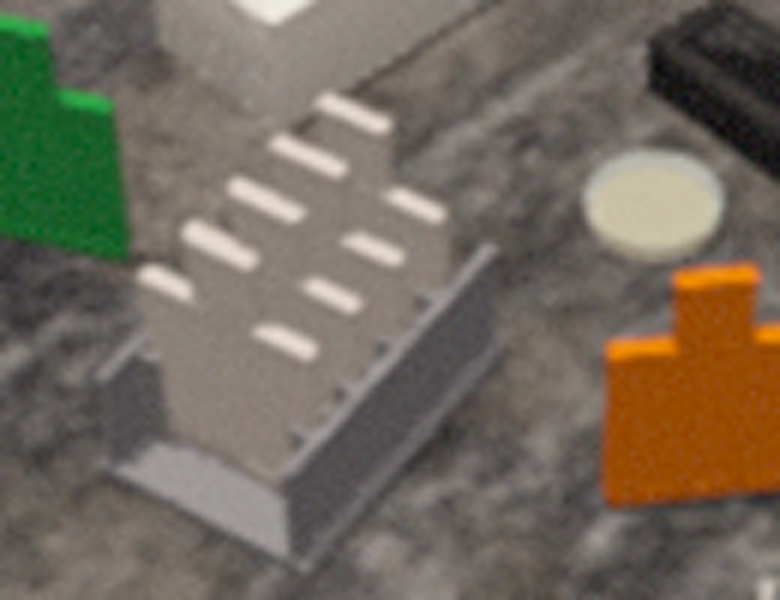

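View pics/s_ch.png

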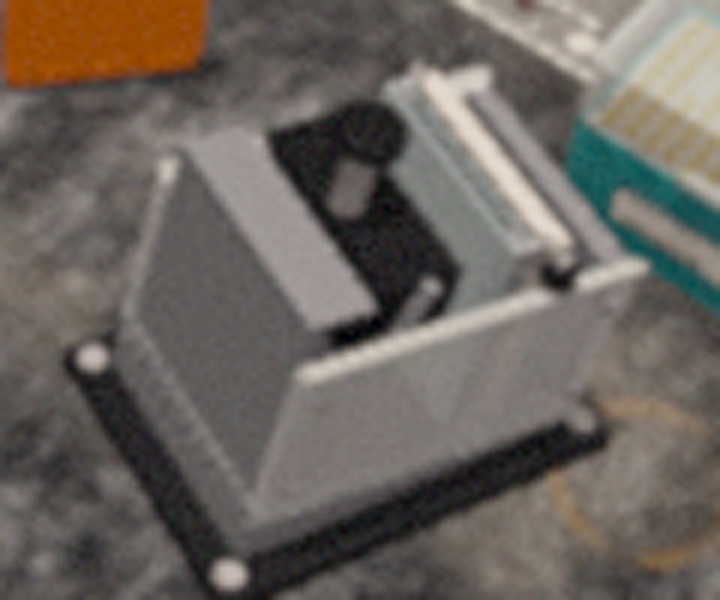

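View pics/d_rack.png

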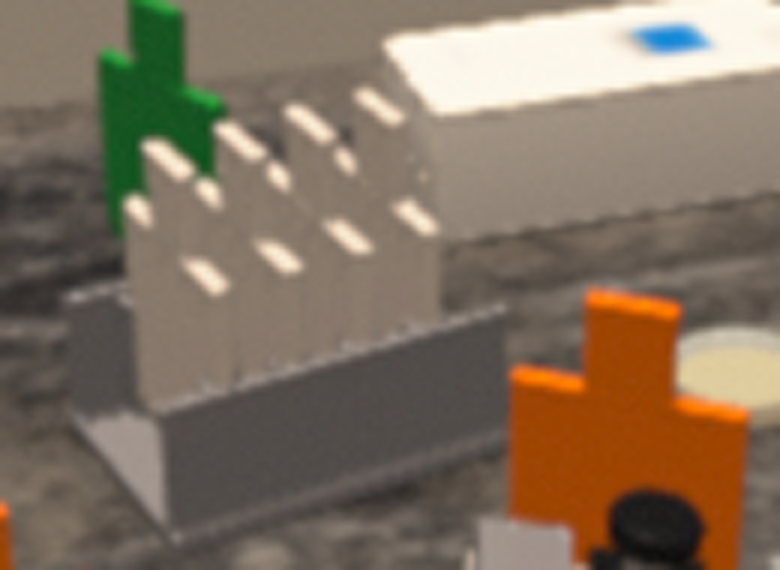

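View pics/d_ch.png

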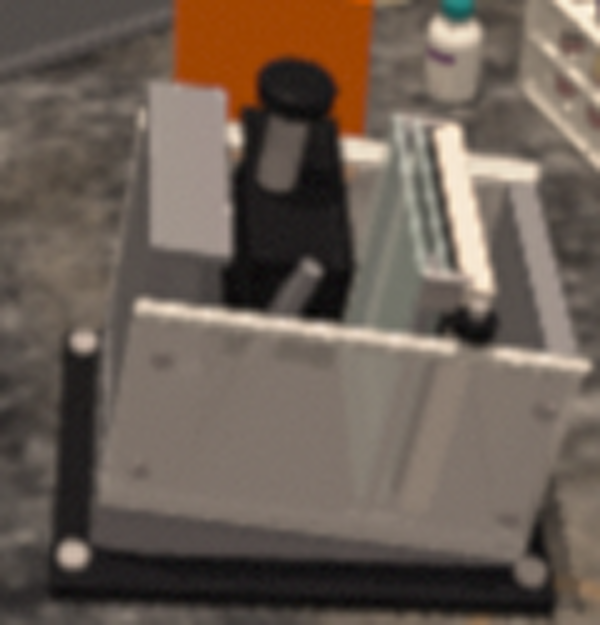

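Run:
```python
from h import *
from station import bot
c=bot.calibration('scene');e=bot.calibration('side')
S=lambda x,y:(300+x/6,235+y/6); D=lambda x,y:(275+x/5,230+y/5)
SR=lambda x,y:(200+x/6,165+y/6); DR=lambda x,y:(225+x/6,160+y/6)
L={'t1':(SR(222,246),DR(168,158)),'t2':(SR(267,200),DR(240,140)),'t3':(SR(310,155),DR(310,123)),'t4':(SR(354,113),DR(380,105)),
'knob':(S(375,128),D(297,82)),'scrA':(S(92,357),D(83,341)),'scrB':(S(230,573),D(73,553)),'scrC':(S(583,415),D(531,572)),
'footB':(S(215,600),D(55,600)),
'rimnearL':(S(305,375),D(140,305)),'rimnearR':(S(645,265),D(588,365)),'glassnear':(S(535,255),D(430,272)),'glassfar':(S(395,85),D(398,120)),
'rackcornerB':(SR(305,568),DR(175,540)),'rackTopNear':(SR(290,478),DR(162,412)),'rackTopFar':(SR(490,248),DR(505,308)),'rackTopL':(SR(100,375),DR(66,297))}
for k,(a,b) in L.items():
    p=tri([(c,*a),(e,*b)]); print(k,p.round(1),(proj(c,p)[0]-a).round(1),(proj(e,p)[0]-b).round(1))
```

```text
t1 [510.5 136.  142. ] [-0.1  0.2] [ 0.2 -0.2]
t2 [539.5 144.4 141.7] [-0.1  0.2] [ 0.1 -0.1]
t3 [568.6 153.4 140.9] [-0.1  0.2] [ 0.1 -0.1]
t4 [597.7 160.5 141.2] [ 0. -0.] [-0.  0.]
knob [ 592.2 -171.8  174.1] [-0.1  0.2] [ 0.2 -0.2]
scrA [ 538.7 -101.3   15.2] [-0.   0.1] [ 0.1 -0.1]
scrB [ 510.1 -200.7   15.8] [-0.   0.1] [ 0.1 -0.1]
scrC [ 656.4 -242.2   14.3] [-0.2  0.4] [ 0.4 -0.4]
footB [ 505.6 -199.    -4.6] [-0.3  1.2] [ 1.  -1.3]
rimnearL [ 532.3 -202.5  121. ] [-0.   0.1] [ 0.1 -0.1]
rimnearR [ 663.9 -244.8  105.2] [-0.1  0.1] [ 0.2 -0.2]
glassnear [ 616.1 -228.4  138.3] [-0.   0.1] [ 0.1 -0.1]
glassfar [ 641.  -143.9  131.1] [-0.2  0.4] [ 0.5 -0.4]
rackcornerB [496.3  78.5   9.6] [-0.   0.1] [ 0.1 -0.1]
rackTopNear [494.6  81.3  65.5] [ 0. -0.] [-0.  0.]
rackTopFar [638.4 124.2  63.9] [ 0.1 -0.1] [-0.1  0.1]
rackTopL [471.1 173.6  66.6] [-0.   0.1] [ 0.1 -0.1]
```

Run:
```python
from h import *
from station import bot
c=bot.calibration('scene');e=bot.calibration('side')
s=cv2.imread('pics/scene0.png'); d=cv2.imread('pics/side0.png')
for k,a,b in [('lefttop',(45,28),(201,52)),('foot',(112,198),(180,179)),('rtop',(275,83),(352,108)),('bottlecap',(283,76),(365,110)),('bluearm',(208,5),(317,47)),('midtop',(118,95),(199,88)),('washcap',(508,268),(545,335)),('tealnear',(432,262),(470,300))]:
    p=tri([(c,*a),(e,*b)]); print(k,p.round(0),(proj(c,p)[0]-a).round(1),(proj(e,p)[0]-b).round(1))
crop(s,0,0,300,210,2.6,'pics/s_i.png'); crop(d,150,0,400,200,3,'pics/d_i.png')
```

```text
lefttop [450. 887. 322.] [ 0.9 -1.5] [-1.  1.]
foot [339. 470.  31.] [-0.7  1.8] [ 1.2 -1.2]
rtop [827. 360. 231.] [ 0.2 -0.3] [-0.3  0.3]
bottlecap [882. 392. 214.] [-0.3  0.4] [ 0.4 -0.3]
bluearm [808. 619. 360.] [-0.7  1. ] [ 0.8 -0.8]
midtop [432. 478. 298.] [-2.   4.1] [ 2.6 -2.9]
washcap [ 808. -377.  142.] [-1.5  1.6] [ 3.2 -1.9]
tealnear [ 798. -234.   60.] [ 5.  -5.5] [-8.9  5.4]
```

View pics/s_i.png

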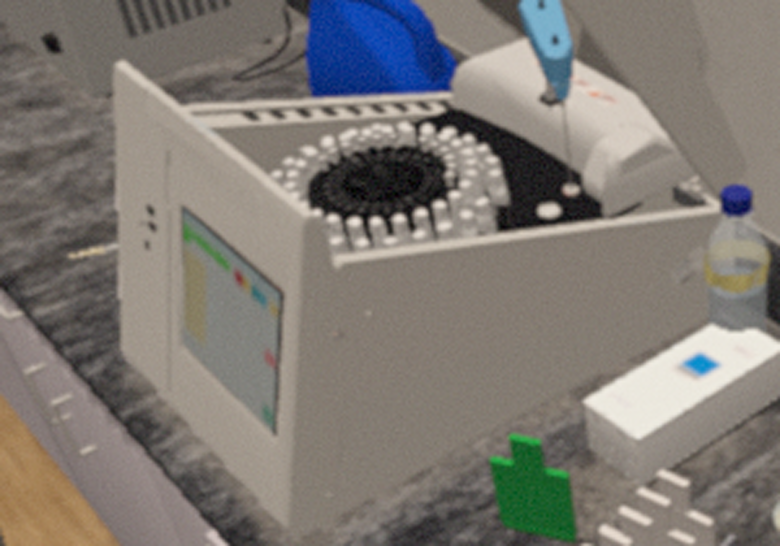

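View pics/d_i.png

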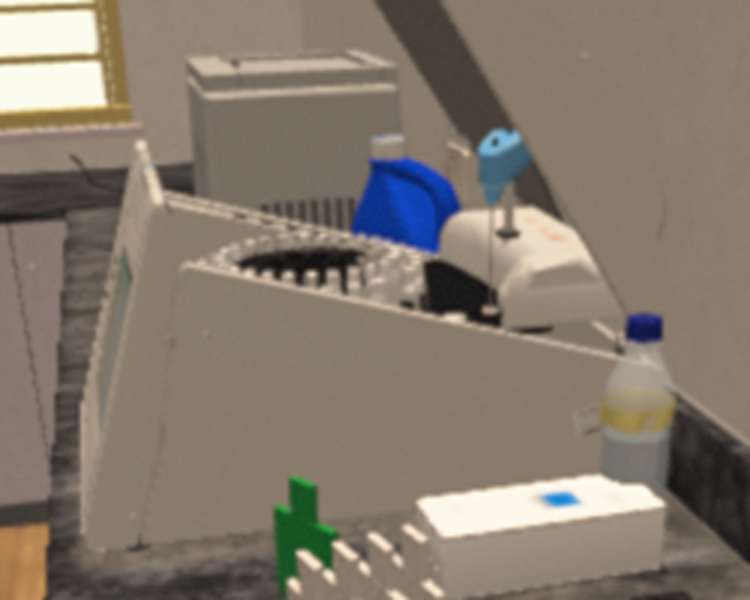

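```bash
cat >> h.py <<'E'
def Rtool(yaw,lean=0.0): return Rm([0,lean,yaw])@Rm([-np.pi/2,0,0])
def plan(bot,tgt,R=None,grasp=False,n=None):
    o=bot.observe(); R0=Rm(o['ee_rot']); p=o['ee_pos']
    if R is None: R=R0
    tgt=np.array(tgt,float)
    if grasp: tgt=tgt-bot.tcp_to_grasp*R[:,1]
    rv=np.degrees(Ro.from_matrix(R0.T@R).as_rotvec())
    d0=R0.T@(tgt-p); d1=R.T@(tgt-p)
    print('clock',round(o['clock'],2),'pos',p.round(1),'rot',o['ee_rot'].round(4),'F',o['ft_force'].round(1),'op',round(o['opening'],1))
    print(' turn(deg)',rv.round(2),'|',round(float(np.linalg.norm(rv)),1),' shift mm in cur axes',d0.round(1),' in new axes',d1.round(1),'|',round(float(np.linalg.norm(d0)),1))
E
python3 - <<'E'
from h import *
from station import bot
plan(bot,[230,430,500])
E
```

```text
clock 0.15 pos [161.6 655.2 403.9] rot [-1.5722e+00 -1.0000e-04 -2.4180e-01] F [0.4 0.1 0.1] op 87.7
 turn(deg) [0. 0. 0.] | 0.0  shift mm in cur axes [ 120.3  -95.8 -202.4]  in new axes [ 120.3  -95.8 -202.4] | 254.2
```

Emit:
jog_arm([
  [0, 0, 0, 0.02, -0.016, -0.034, 0.087],
  [0, 0, 0, 0.02, -0.016, -0.034, 0.087],
  [0, 0, 0, 0.02, -0.016, -0.034, 0.087],
  [0, 0, 0, 0.02, -0.016, -0.034, 0.087],
  [0, 0, 0, 0.02, -0.016, -0.034, 0.087],
  [0, 0, 0, 0.02, -0.016, -0.034, 0.087],
])

```text
clock: 0.75
ee_pos: [229.6, 426.8, 501.0]
ee_rot: [-1.571, 0.0, -0.242]
ft_force: [0.1, -0.0, 0.2]
opening: 86.8
```

Emit:
jog_arm([
  [0, -4, 0, 0.041, 0.001, -0.018, 0.06],
  [0, -4, 0, 0.041, 0.001, -0.018, 0.06],
  [0, -4, 0, 0.041, 0.001, -0.018, 0.06],
  [0, -4, 0, 0.041, 0.001, -0.018, 0.06],
  [0, -4, 0, 0.041, 0.001, -0.018, 0.06],
  [0, -4, 0, 0.041, 0.001, -0.018, 0.06],
  [0, -4, 0, 0.041, 0.001, -0.018, 0.06],
  [0, 0, 0, 0.041, 0.001, -0.018, 0.06],
])

```text
clock: 1.55
ee_pos: [555.1, 286.0, 492.6]
ee_rot: [-1.571, 0.0, 0.248]
ft_force: [-0.2, 0.3, 0.7]
opening: 60.2
```

Run:
```python
from h import *
from station import bot
plan(bot,[595,165,450],Rtool(0.277))
```

```text
clock 1.55 pos [555.1 286.  492.6] rot [-1.5708e+00  1.0000e-04  2.4830e-01] F [-0.2  0.3  0.7] op 60.2
 turn(deg) [ 0.   -1.64 -0.01] | 1.6  shift mm in cur axes [   9.    42.6 -127.1]  in new axes [   5.3   42.6 -127.3] | 134.4
```

Emit:
jog_arm([
  [0, -1.6, 0, 0.002, 0.01, -0.032, 0.06],
  [0, 0, 0, 0.002, 0.01, -0.032, 0.06],
  [0, 0, 0, 0.001, 0.01, -0.032, 0.06],
  [0, 0, 0, 0.001, 0.012, -0.031, 0.06],
  [0, 0, 0, 0, 0, 0, 0.06],
])

```text
clock: 2.05
ee_pos: [593.6, 160.7, 449.0]
ee_rot: [-1.574, 0.003, 0.267]
ft_force: [0.4, -1.3, 0.2]
opening: 60.2
```

```bash
cat > snap.py <<'E'
import sys,pickle
from h import *
from station import bot
def snap(name,tag):
    c=bot.calibration(name); im=bot.get_image(name)[:,:,::-1].copy()
    cv2.imwrite(f'pics/{name}_{tag}.png',im); pickle.dump(c,open(f'pics/{name}_{tag}.pkl','wb')); return im,c
def load(name,tag): return cv2.imread(f'pics/{name}_{tag}.png'),pickle.load(open(f'pics/{name}_{tag}.pkl','rb'))
E
python3 - <<'E'
from snap import *
im,c=snap('wrist','r1')
plan(bot,[595,165,450],Rtool(0.277)); print(c)
E
```

```text
clock 2.1 pos [593.2 163.6 449.7] rot [-1.5719  0.002   0.2701] F [0.4 0.4 0.6] op 60.4
 turn(deg) [ 0.06 -0.39 -0.11] | 0.4  shift mm in cur axes [ 2.1 -0.3  0.9]  in new axes [ 2.2 -0.3  0.8] | 2.3
{'fx': 303.13801835215827, 'fy': 303.13801835215827, 'cx': 279.75154492227193, 'cy': 208.81446212281523, 'xyz': array([517.15694197, 138.78470897, 429.71332097]), 'orientation': array([-0.28814516,  0.00249531,  1.83800886])}
```

View pics/wrist_r1.png

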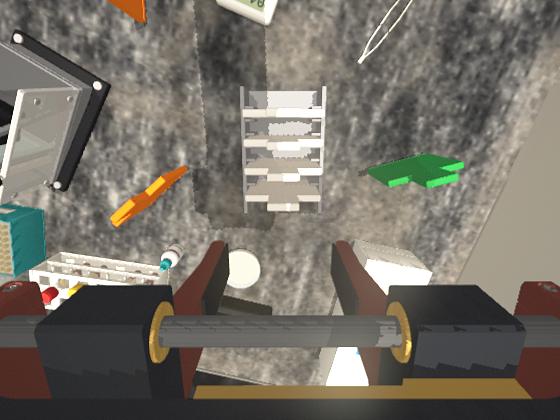

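Run:
```python
from snap import *
im,c=snap('wrist','r2')
crop(im,230,80,340,220,5,'pics/r2c.png')
```

```text
(no output)
```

View pics/r2c.png

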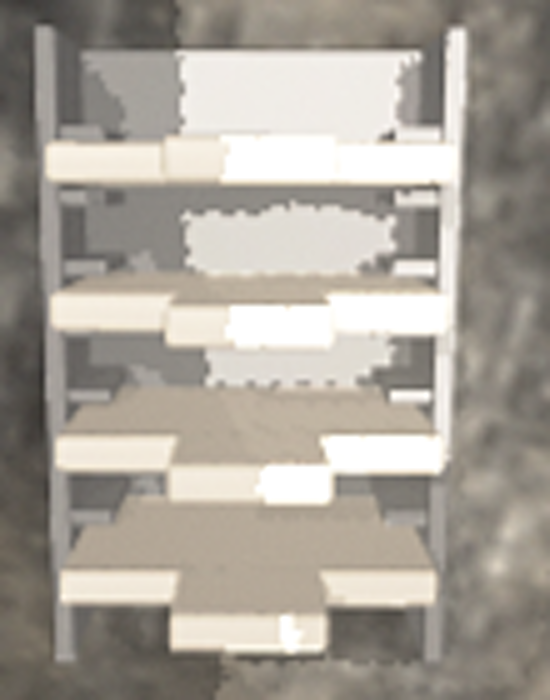

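Run:
```python
from snap import *
im,c=load('wrist','r2')
for x,y in [(249,162),(249,326),(250,483),(249,632)]: print(onz(c,230+(x+.0)/5,80+y/5,140).round(1))
for x,y in [(163,160),(335,160),(45,162),(462,162)]: print(onz(c,230+x/5,80+y/5,140 if x in(163,335) else 104).round(1))
```

```text
[511.6 139.9 140. ]
[540.  147.8 140. ]
[568.7 155.9 140. ]
[597.7 163.7 140. ]
[515.5 124.7 140. ]
[507.1 154.9 140. ]
[522.1  99.4 104. ]
[499.3 181.8 104. ]
```

Run:
```python
from snap import *
plan(bot,[597.7,162.5,295.3],Rtool(0.271))
```

```text
clock 2.15 pos [592.9 165.7 450.2] rot [-1.5707e+00  1.0000e-03  2.7310e-01] F [ 1.   0.9 -0. ] op 60.4
 turn(deg) [-0.    0.12 -0.06] | 0.1  shift mm in cur axes [  3.9 154.9  -4.4]  in new axes [  3.8 154.9  -4.4] | 155.1
```

Emit:
jog_arm([
  [0, 0, 0, 0.004, 0, -0.003, 0.06],
  [0, 0, 0, 0, 0, 0, 0.06],
  [0, 0, 0, 0, 0, 0, 0.06],
])

```text
clock: 2.45
ee_pos: [597.5, 165.6, 450.9]
ee_rot: [-1.57, -0.0, 0.276]
ft_force: [0.3, 0.8, 0.6]
opening: 60.1
```

Run:
```python
from snap import *
im,c=snap('wrist','r3')
crop(im,230,80,340,220,5,'pics/r3c.png')
plan(bot,[597.7,162.5,295.3],Rtool(0.271))
```

```text
clock 2.5 pos [597.4 165.4 450.8] rot [-1.5705e+00 -3.0000e-04  2.7610e-01] F [ 0.3 -0.3  0.5] op 60.0
 turn(deg) [-0.02  0.29  0.02] | 0.3  shift mm in cur axes [ -0.6 155.5  -2.9]  in new axes [ -0.5 155.5  -2.9] | 155.5
```

View pics/r3c.png

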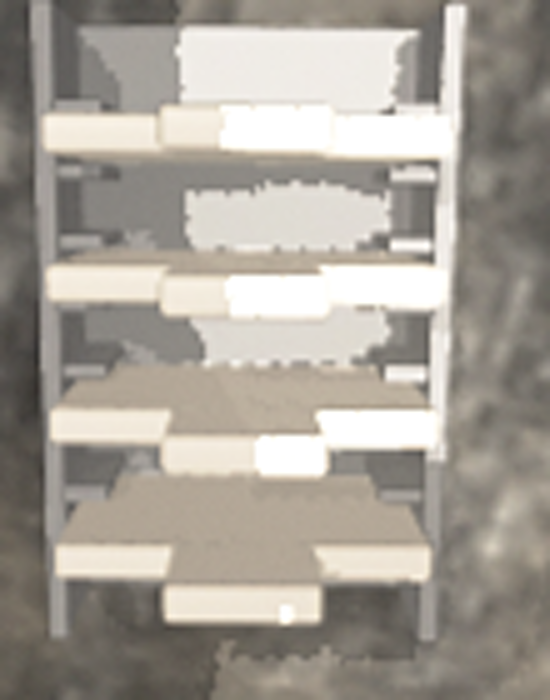

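Run:
```python
from snap import *
im,c=load('wrist','r3')
for x,y in [(245,130),(245,296),(246,455),(243,604)]: print(onz(c,230+(x+.0)/5,80+y/5,140).round(1))
```

```text
[511.5 139.8 140. ]
[539.9 147.8 140. ]
[568.8 156.2 140. ]
[597.6 163.7 140. ]
```

Emit:
jog_arm([
  [0, 0.2, 0, 0, 0.03, -0.002, 0.06],
  [0, 0, 0, 0, 0.04, 0, 0.06],
  [0, 0, 0, 0, 0.04, 0, 0.06],
  [0, 0, 0, 0, 0.02, 0, 0.06],
  [0, 0, 0, 0, 0.01, 0, 0.06],
  [0, 0, 0, 0, 0, 0, 0.06],
  [0, 0, 0, 0, 0, 0, 0.06],
])

```text
clock: 3.2
ee_pos: [598.6, 162.9, 311.8]
ee_rot: [-1.571, -0.002, 0.272]
ft_force: [0.3, -0.7, 0.2]
opening: 60.1
```

Run:
```python
from snap import *
im,c=snap('wrist','g1')
im2,_=snap('side','g1'); im3,_=snap('scene','g1')
plan(bot,[597.7,163.5,295.3],Rtool(0.271))
crop(im2,225,110,375,260,4,'pics/side_g1c.png')
```

```text
clock 3.35 pos [598.6 162.7 312.2] rot [-1.5704 -0.0027  0.2712] F [-0.4  0.1  0.3] op 59.8
 turn(deg) [-0.02  0.01  0.15] | 0.2  shift mm in cur axes [-0.7 16.9  1. ]  in new axes [-0.7 16.9  1. ] | 16.9
```

View pics/wrist_g1.png

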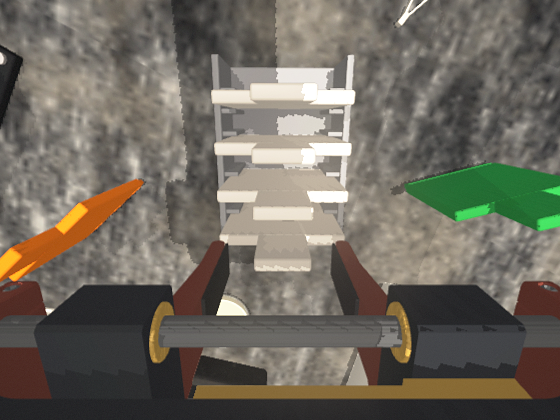

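View pics/side_g1c.png

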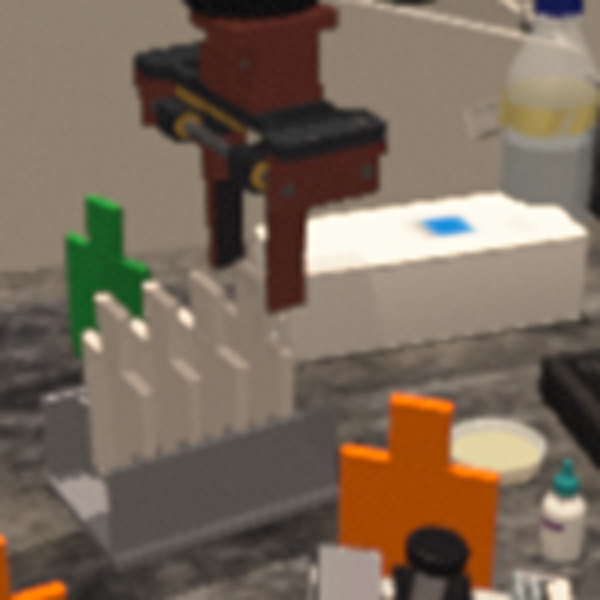

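Emit:
jog_arm([
  [0, 0, 0.15, -0.0005, 0.0165, 0.001, 0.06],
  [0, 0, 0, 0, 0, 0, 0.06],
  [0, 0, 0, 0, 0, 0, 0.028],
  [0, 0, 0, 0, 0, 0, 0.028],
  [0, 0, 0, 0, 0, 0, 0.028],
  [0, 0, 0, 0, 0, 0, 0.028],
  [0, 0, 0, 0, 0, 0, 0.028],
], newtons=30)

```text
clock: 4.05
ee_pos: [597.4, 163.4, 294.3]
ee_rot: [-1.571, 0.002, 0.271]
ft_force: [0.6, 0.2, 0.9]
opening: 31.4
```

Run:
```python
from snap import *
plan(bot,[597.7,163.5,295.3],Rtool(0.271))
im,c=snap('wrist','g2'); crop(im,180,40,380,300,3,'pics/g2c.png')
```

```text
clock 4.05 pos [597.4 163.4 294.3] rot [-1.5708  0.0023  0.2713] F [0.6 0.2 0.9] op 31.4
 turn(deg) [-0.    0.02 -0.13] | 0.1  shift mm in cur axes [ 0.3 -1.  -0. ]  in new axes [ 0.3 -1.  -0. ] | 1.0
```

View pics/g2c.png

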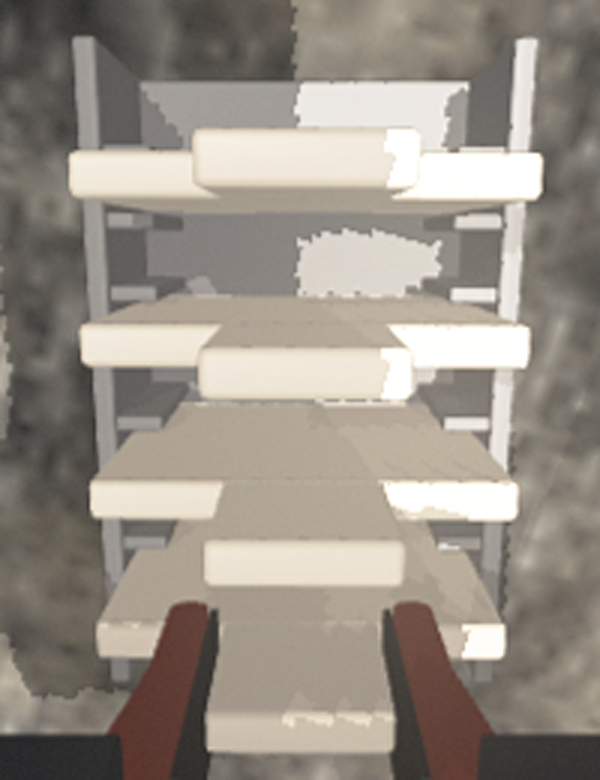

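Emit:
jog_arm([
  [0, 0, 0, 0, -0.01, 0, 0.028],
  [0, 0, 0, 0, -0.03, 0, 0.028],
  [0, 0, 0, 0, -0.05, 0, 0.028],
  [0, 0, 0, 0, -0.05, 0, 0.028],
  [0, 0, 0, 0, -0.04, 0, 0.028],
  [0, 0, 0, 0, -0.01, 0, 0.028],
])

```text
clock: 4.7
ee_pos: [598.5, 163.1, 490.3]
ee_rot: [-1.57, -0.006, 0.271]
ft_force: [-0.0, -0.4, -0.7]
opening: 32.0
```

Emit:
jog_arm([
  [0, 4, 0, 0.0, 0, -0.047, 0.028],
  [0, 4, 0, 0.003, 0, -0.047, 0.028],
  [0, 4, 0, 0.006, 0, -0.047, 0.028],
  [0, 4, 0, 0.01, 0, -0.047, 0.028],
  [0, 4, 0, 0.014, 0, -0.046, 0.028],
  [0, 4, 0, 0.018, 0, -0.044, 0.028],
  [0, 4, 0, 0.022, 0, -0.043, 0.028],
  [0, 3.4, 0, 0.024, 0, -0.042, 0.028],
])

```text
clock: 5.5
ee_pos: [706.0, -204.0, 483.2]
ee_rot: [-1.572, 0.004, -0.279]
ft_force: [0.7, -0.2, -0.7]
opening: 32.0
```

Run:
```python
from snap import *
plan(bot,[698,-202,484],Rtool(-0.278))
```

```text
clock 5.5 pos [ 706.  -204.   483.2] rot [-1.5718  0.0039 -0.2789] F [ 0.7 -0.2 -0.7] op 32.0
 turn(deg) [ 0.06 -0.05 -0.22] | 0.2  shift mm in cur axes [-8.2 -0.7 -0.3]  in new axes [-8.2 -0.8 -0.3] | 8.2
```

Emit:
jog_arm([
  [0, 0, 0, 0, 0, 0, 0.028],
  [0, 0, 0, 0, 0, 0, 0.028],
  [0, 0, 0, 0, 0, 0, 0.028],
])

```text
clock: 5.8
ee_pos: [705.8, -201.2, 483.4]
ee_rot: [-1.571, 0.004, -0.275]
ft_force: [-0.1, -0.0, -1.2]
opening: 32.0
```

Run:
```python
from snap import *
im,c=snap('wrist','c1'); plan(bot,[698,-202,484],Rtool(-0.278))
crop(im,180,30,380,240,3.5,'pics/c1c.png')
```

```text
clock 5.85 pos [ 705.9 -200.7  483.7] rot [-1.5708  0.0033 -0.2741] F [ 0.6  1.3 -0.5] op 31.8
 turn(deg) [ 0.    0.22 -0.19] | 0.3  shift mm in cur axes [-7.3 -0.3 -3.4]  in new axes [-7.2 -0.3 -3.5] | 8.0
```

View pics/wrist_c1.png

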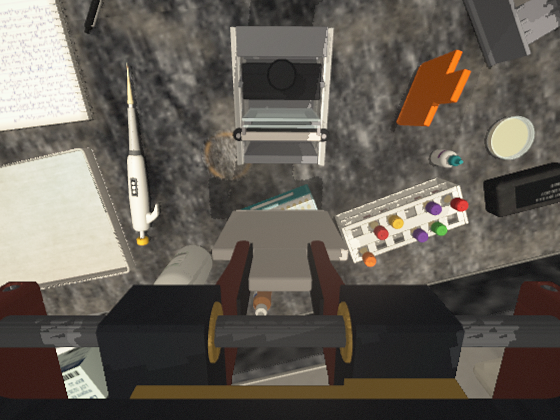

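View pics/c1c.png

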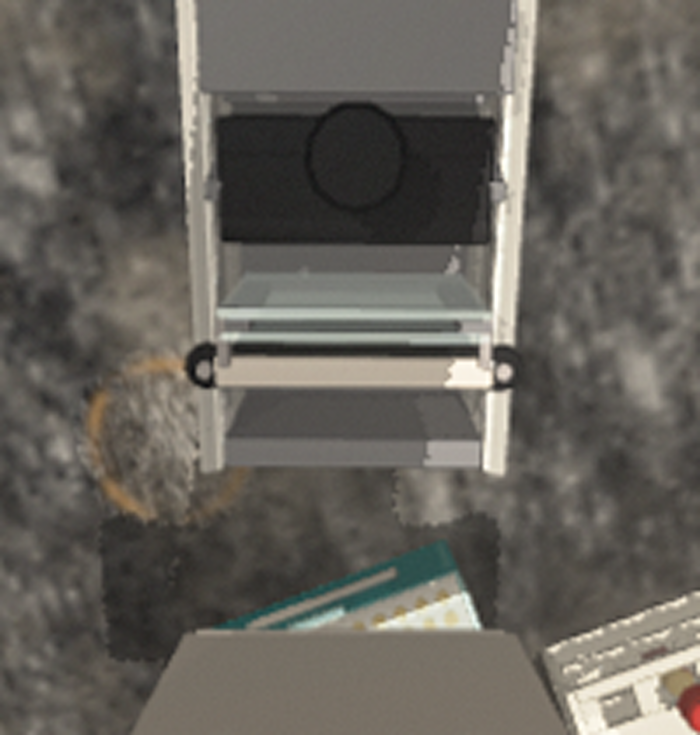

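Emit:
jog_arm([
  [0, 0, 0, 0, 0, 0.04, 0.028],
  [0, 0, 0, 0, 0, 0.04, 0.028],
  [0, 0, 0, 0, 0, 0.04, 0.028],
  [0, 0, 0, 0, 0, 0, 0.028],
  [0, 0, 0, 0, 0, 0, 0.028],
  [0, 0, 0, 0, 0, 0, 0.028],
])

```text
clock: 6.45
ee_pos: [738.0, -87.5, 484.3]
ee_rot: [-1.573, 0.002, -0.277]
ft_force: [-0.7, -0.6, -1.3]
opening: 31.6
```

Run:
```python
from snap import *
im,c=snap('wrist','c2'); plan(bot,[698,-202,484],Rtool(-0.278))
crop(im,290,30,490,240,3.5,'pics/c2c.png')
```

```text
clock 6.5 pos [737.9 -88.3 484.4] rot [-1.5728  0.0019 -0.2781] F [-0.2  0.5 -1.5] op 31.9
 turn(deg) [ 0.11 -0.01 -0.11] | 0.2  shift mm in cur axes [  -7.2    0.6 -120.3]  in new axes [  -7.2    0.4 -120.3] | 120.5
```

View pics/wrist_c2.png

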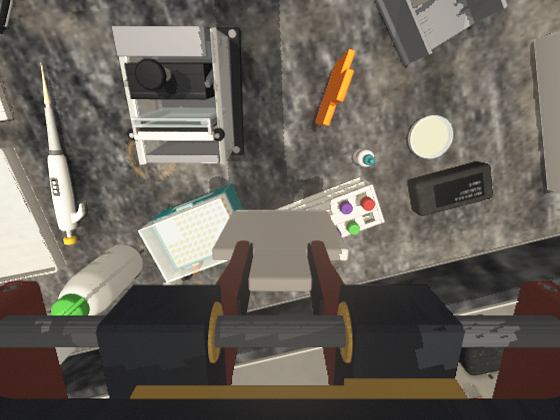

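View pics/c2c.png

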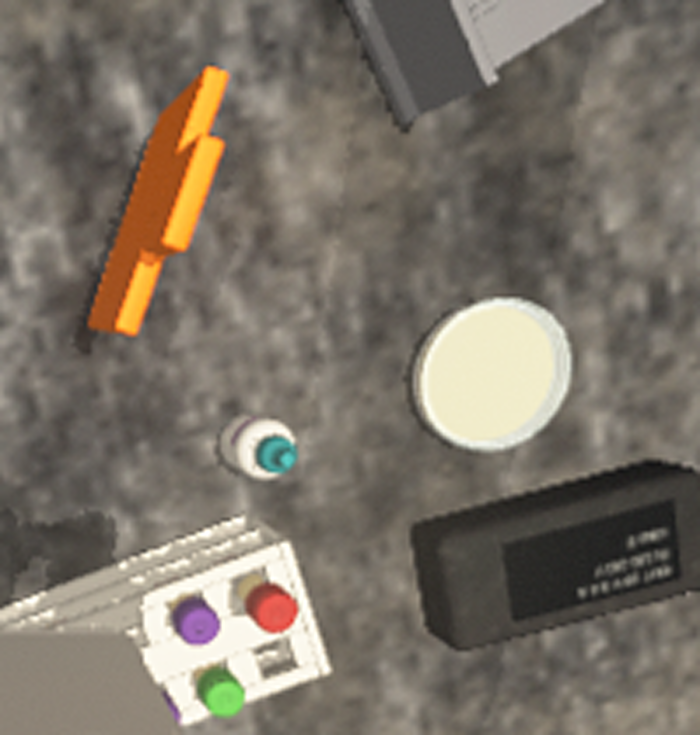

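Run:
```python
from snap import *
im,c=load('wrist','c2'); 
crop(im,95,15,255,170,4.5,'pics/c2d.png')
```

```text
(no output)
```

View pics/c2d.png

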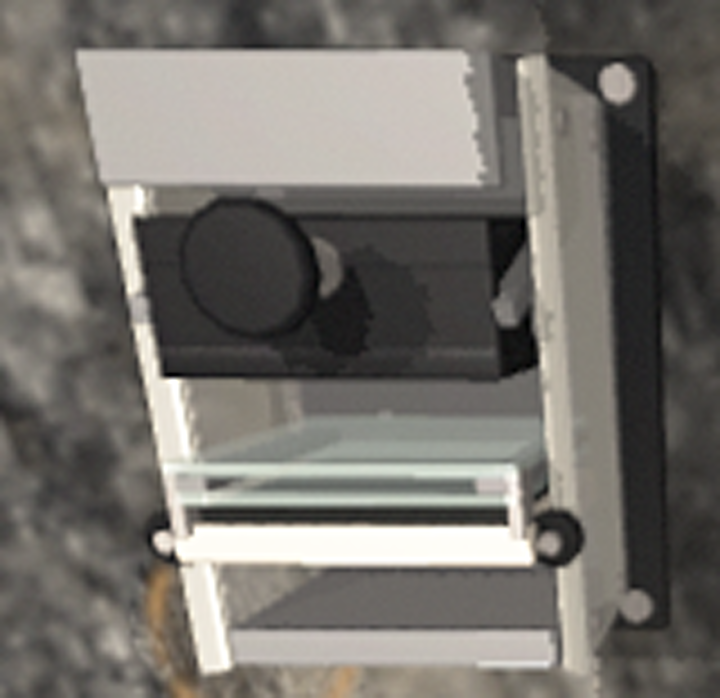

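```bash
cat > fit.py <<'E'
from snap import *
from scipy.optimize import least_squares
_,c1=load('wrist','c1');_,c2=load('wrist','c2')
A=lambda x,y:(180+x/3.5,30+y/3.5); B=lambda x,y:(95+x/4.5,15+y/4.5)
# (cam, pix, kind, local pt (x rel), weights u,v)
obs=[(c1,A(356,157),'w',(-24,0,139),1,1),(c2,B(244,264),'w',(-24,0,139),1,1),
(c1,A(215,312),'g',(0,-42,101),1,1),(c1,A(490,312),'g',(0,42,101),1,1),
(c2,B(165,462),'g',(0,-42,101),1,1),(c2,B(520,465),'g',(0,42,101),1,1),
(c1,A(218,243),'w',(0,-40,98),1,1),(c1,A(490,242),'w',(0,40,98),1,1),
(c2,B(163,376),'w',(0,-40,98),1,1),(c2,B(500,380),'w',(0,40,98),1,1),
(c1,A(350,272),'g',(0,0,0),0,1),(c2,B(430,415),'g',(0,42,0),0,1)]
def model(t):
    R=Rm([0,.14,t[3]]); r=[]
    for c,p,k,l,wu,wv in obs:
        l=np.array(l,float)
        if k=='w': l[0]-=13.5+t[4]
        q=proj(c,t[:3]+R@l)[0]-p; r+=[wu*q[0],wv*q[1]]
    return np.array(r)
if __name__=='__main__':
    s=least_squares(model,[620,-190,32,-.278,5],loss='soft_l1'); print(s.x.round(3)); print(model(s.x).reshape(-1,2).round(1))
    C=np.linalg.inv(s.jac.T@s.jac)*.25; print('sd',np.sqrt(np.diag(C)).round(2))
E
python3 fit.py
```

```text
[ 6.15781e+02 -1.75333e+02  2.75220e+01 -2.78000e-01  5.78500e+00]
[[-0.3 -0.3]
 [ 0.3  0.6]
 [ 0.1 -0.6]
 [ 0.5 -0.4]
 [-0.3  0.5]
 [-0.5 -0.1]
 [ 0.6 -0.3]
 [-0.7  0.2]
 [-0.4  0.2]
 [ 0.9 -0.6]
 [ 0.   0.3]
 [ 0.   0.4]]
sd [0.25 0.25 0.87 0.   0.34]
```

```bash
cat >> h.py <<'E'
O=np.array([615.8,-175.3,27.5]); YC=-0.278; RC=Rm([0,.14,YC])
def loc(l): return O+RC@np.array(l,float)
def toloc(bot):
    o=bot.observe(); R=Rm(o['ee_rot']); g=o['ee_pos']+bot.tcp_to_grasp*R[:,1]
    return RC.T@(g-O), o['ft_force']@RC
E
python3 - <<'E'
from snap import *
plan(bot,loc([-8,0,123+135]),Rtool(YC,.14),grasp=True)
E
```

```text
clock 6.5 pos [737.9 -88.3 484.4] rot [-1.5728  0.0019 -0.2781] F [-0.2  0.5 -1.5] op 31.9
 turn(deg) [ 0.11 -0.01  7.91] | 7.9  shift mm in cur axes [ -42.6   38.9 -117.1]  in new axes [ -36.9   44.2 -117.2] | 130.6
```

Emit:
jog_arm([
  [0, 0, 0, -0.01, 0, -0.04, 0.028],
  [0, 0, 0, -0.01, 0, -0.04, 0.028],
  [0, 0, 4, -0.01, 0, -0.037, 0.028],
  [0, 0, 3.9, -0.008, 0.01, 0, 0.028],
  [0, 0, 0, 0, 0.02, 0, 0.028],
  [0, 0, 0, 0, 0.01, 0, 0.028],
  [0, 0, 0, 0, 0, 0, 0.028],
  [0, 0, 0, 0, 0, 0, 0.028],
])

```text
clock: 7.3
ee_pos: [665.3, -188.3, 445.6]
ee_rot: [-1.572, 0.14, -0.277]
ft_force: [0.2, 0.1, -0.8]
opening: 31.5
```

Run:
```python
from snap import *
im,c=snap('wrist','i1');im2,_=snap('side','i1');im3,_=snap('scene','i1')
plan(bot,loc([-8,0,123+135]),Rtool(YC,.14),grasp=True); print(toloc(bot))
crop(im2,260,150,410,330,4,'pics/side_i1c.png');crop(im3,290,160,420,320,4,'pics/scene_i1c.png')
```

```text
clock 7.45 pos [ 665.5 -188.1  446.1] rot [-1.5721  0.1385 -0.2767] F [-0.2  0.7 -0.7] op 31.5
 turn(deg) [0.09 0.07 0.08] | 0.1  shift mm in cur axes [-0.4  0.3 -1.4]  in new axes [-0.4  0.3 -1.4] | 1.5
(array([ -7.33862476,   1.11007116, 258.34549262]), array([-0.31115057,  0.64528426, -0.72540375]))
```

View pics/wrist_i1.png

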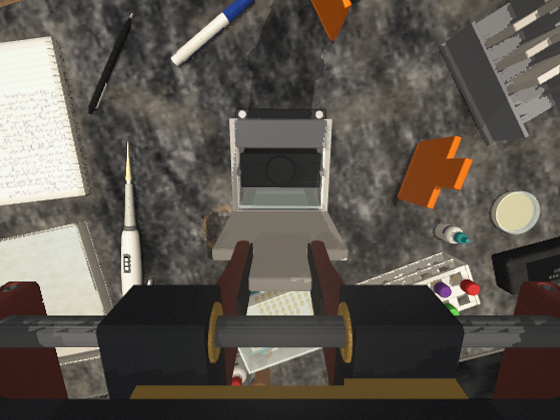

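View pics/side_i1c.png

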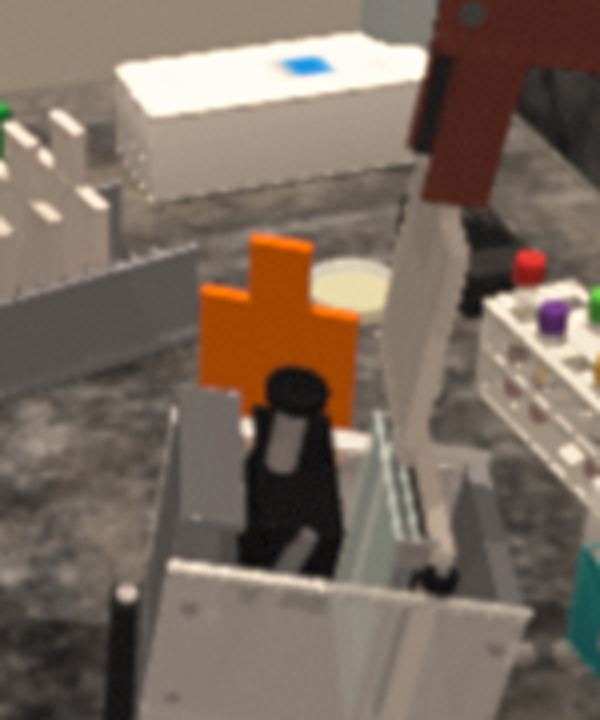

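Run:
```python
from snap import *
for n in ['wrist','side','scene']:
    im,c=load(n,'i1'); g,_=toloc(bot)
    o=g-[0,0,123]
    im=cv2.resize(im,None,fx=4,fy=4,interpolation=cv2.INTER_CUBIC)
    def poly(P,col):
        q=((proj(c,[loc(p) for p in P])+.0)*4).astype(int); cv2.polylines(im,[q],True,col,1)
    for x in (-4,4): poly([o+[x,s*42,z] for s,z in [(-1,10),(1,10),(1,96),(-1,96)]],(0,0,255))
    for x in (-2,2): poly([o+[x,-39,0],o+[x,39,0]],(0,255,0))
    poly([(0,-42,101),(0,42,101),(0,42,0),(0,-42,0)],(255,0,0))
    w=-19.3; poly([(w,-40,98),(w,40,98)],(255,0,255))
    poly([(w-24+13.5*np.cos(a),13.5*np.sin(a),139) for a in np.arange(0,6.3,.3)],(255,0,255))
    x0,y0,x1,y1={'wrist':(200,100,360,250),'side':(260,180,410,330),'scene':(290,180,440,330)}[n]
    cv2.imwrite(f'pics/{n}_ov.png',im[y0*4:y1*4,x0*4:x1*4])
```

```text
(no output)
```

View pics/wrist_ov.png

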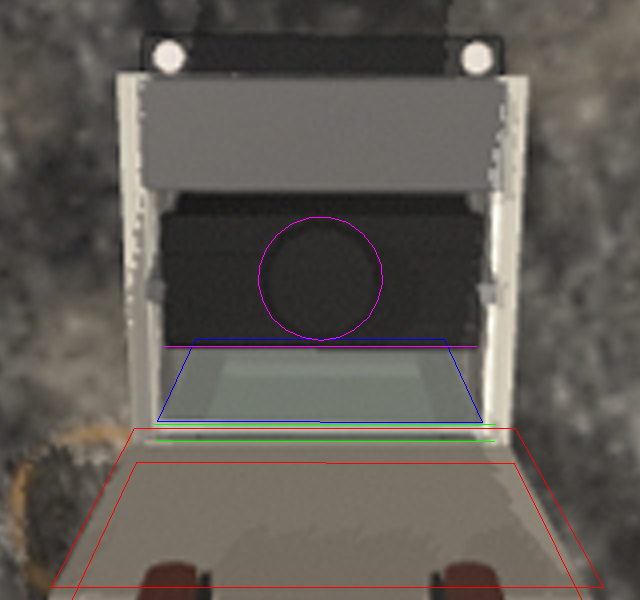

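View pics/side_ov.png

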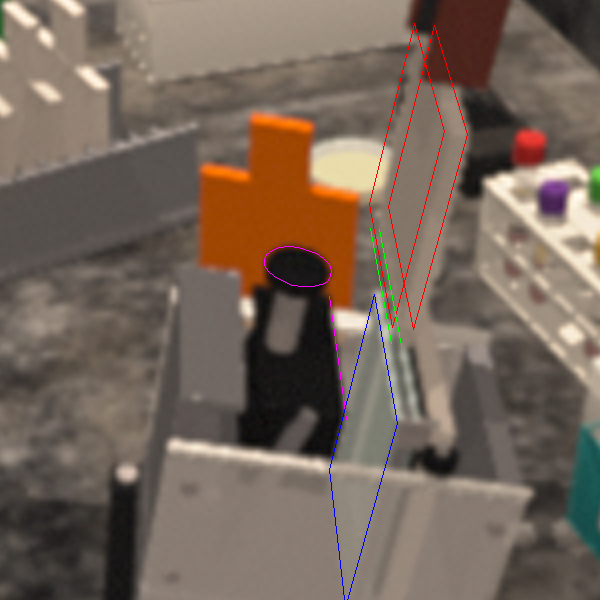

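View pics/scene_ov.png

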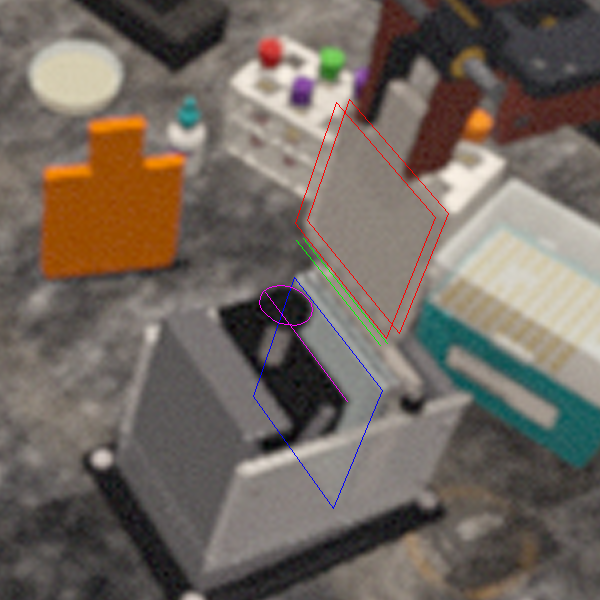

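Run:
```python
from snap import *
im,c=load('wrist','i1'); crop(im,205,195,355,300,5.2,'pics/i1z.png')
```

```text
(no output)
```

View pics/i1z.png

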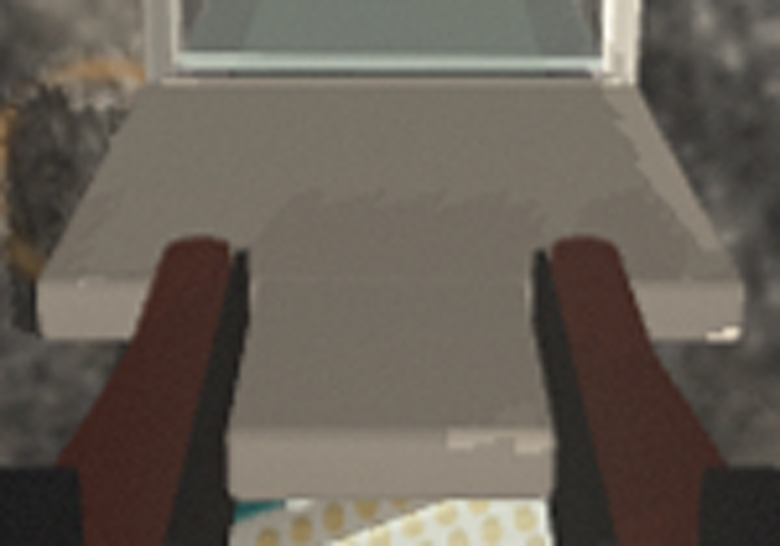

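```bash
cat > platefit.py <<'E'
from snap import *
from scipy.optimize import least_squares
def platefit(c,pts,g,x0=None):
    # pts: list (u,v,(lx,ly,lz)) ; returns plate origin in local frame and pitch
    def f(t):
        R=Rm([0,t[3],0]); r=[]
        for u,v,l in pts:
            q=proj(c,loc(g-np.array([0,0,123])+t[:3]+R@(np.array(l,float)-[0,0,123])+[0,0,123]))[0]
            if u is not None: r.append(q[0]-u)
            r.append(q[1]-v)
        return np.array(r)
    s=least_squares(f,[0,0,0,0]); return s.x,f(s.x)
if __name__=='__main__':
    im,c=load('wrist','i1'); g=np.array([-7.34,1.11,258.35])
    P=lambda x,y:(205+x/5.2,195+y/5.2)
    pts=[(*P(40,280),(-4,-42,96)),(*P(742,280),(-4,42,96)),(*P(230,428),(-4,-16,132)),(*P(553,428),(-4,16,132)),(*P(230,497),(4,-16,132)),(*P(553,497),(4,16,132)),(*P(150,88),(-4,-42,10)),(*P(637,88),(-4,42,10)),(*P(42,338),(4,-42,96)),(*P(742,338),(4,42,96))]
    t,r=platefit(c,pts,g); print(t.round(3),r.round(1))
E
python3 platefit.py
```

```text
[ 2.087 -0.958 -3.046 -0.026] [ 0.1  0.   0.2  0.2 -0.4 -0.7  0.6 -0.6  0.   0.1  0.2  0.2 -0.5 -0.5
 -0.4 -0.4  0.4  0.7 -0.6  0.9]
```

Run:
```python
from snap import *
plan(bot,loc([-10,1,250]),Rtool(YC,.166),grasp=True)
```

```text
clock 7.45 pos [ 665.5 -188.1  446.1] rot [-1.5721  0.1385 -0.2767] F [-0.2  0.7 -0.7] op 31.5
 turn(deg) [0.09 0.07 1.57] | 1.6  shift mm in cur axes [ 1.8  8.4 -0.3]  in new axes [ 2.   8.4 -0.4] | 8.6
```

Emit:
jog_arm([
  [0, 0, 1.6, 0.002, 0, 0, 0.028],
  [0, 0, 0, 0, 0.008, 0, 0.028],
  [0, 0, 0, 0, 0, 0, 0.028],
  [0, 0, 0, 0, 0, 0, 0.028],
], newtons=55)

```text
clock: 7.85
ee_pos: [665.8, -188.1, 436.7]
ee_rot: [-1.572, 0.168, -0.277]
ft_force: [0.1, -2.1, -0.2]
opening: 31.6
```

Run:
```python
from snap import *
im,c=snap('wrist','i2'); 
plan(bot,loc([-10,1,250]),Rtool(YC,.166),grasp=True); print(toloc(bot))
crop(im,205,120,355,270,5.2,'pics/i2z.png')
```

```text
clock 7.9 pos [ 665.8 -188.2  436.9] rot [-1.5722  0.1678 -0.2769] F [ 0.6 -0.7 -1.5] op 31.4
 turn(deg) [ 0.09  0.06 -0.1 ] | 0.1  shift mm in cur axes [ 0.3 -0.6 -0.4]  in new axes [ 0.3 -0.6 -0.4] | 0.8
(array([-10.55505454,   1.10899145, 249.39156882]), array([ 1.00265498, -0.46118375, -1.38510112]))
```

View pics/i2z.png

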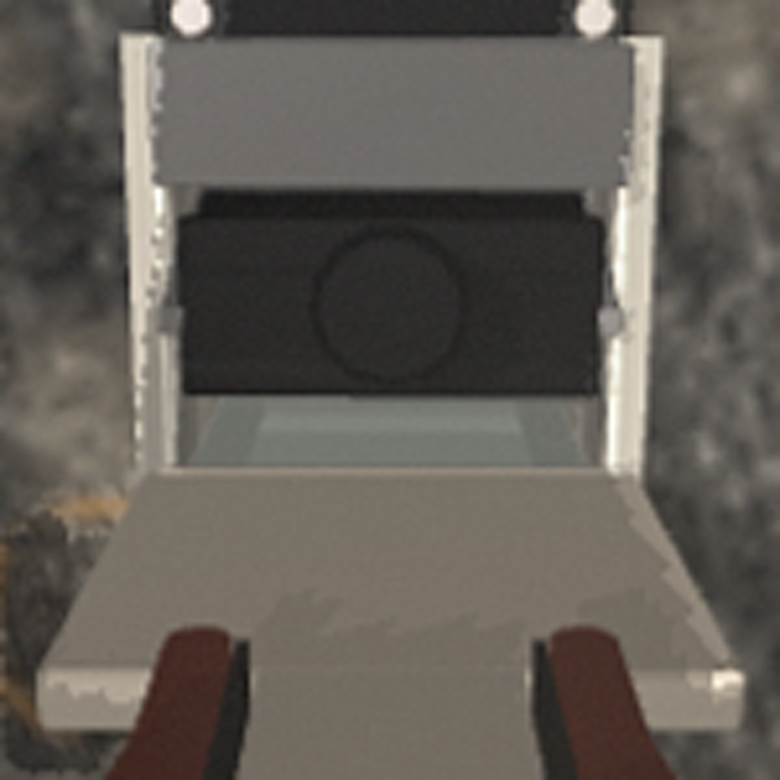

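Run:
```python
from platefit import *
im,c=load('wrist','i2'); g,_=toloc(bot)
P=lambda x,y:(205+x/5.2,120+y/5.2)
pts=[(*P(40,667),(-4,-42,96)),(*P(742,667),(-4,42,96)),(*P(150,475),(-4,-42,10)),(*P(637,475),(-4,42,10)),(*P(42,728),(4,-42,96)),(*P(742,728),(4,42,96))]
t,r=platefit(c,pts,g); print(g,t.round(3),r.round(1)); print('foot',g-[0,0,123]+t[:3]+[-123*np.sin(t[3]),0,0])
```

```text
[-10.55505454   1.10899145 249.39156882] [ 1.398e+00 -6.130e-01 -2.544e+00 -2.000e-03] [ 0.  -0.2  0.5  0.  -0.5 -0.1 -0.2  0.1  0.3 -0.  -0.3  0.2]
foot [ -8.8756082    0.49584336 123.8474284 ]
```

Emit:
jog_arm([
  [0, 0, 0, 0.0006, 0.02, 0, 0.028],
  [0, 0, 0, 0.0006, 0.02, 0, 0.028],
  [0, 0, 0, 0.0004, 0.015, 0, 0.028],
  [0, 0, 0, 0.0004, 0.015, 0, 0.028],
  [0, 0, 0, 0.0003, 0.01, 0, 0.028],
  [0, 0, 0, 0, 0, 0, 0.028],
])

```text
clock: 8.5
ee_pos: [654.8, -185.0, 356.2]
ee_rot: [-1.572, 0.17, -0.277]
ft_force: [0.1, 0.9, -0.7]
opening: 31.5
```

Run:
```python
from snap import *
im,c=snap('wrist','i3'); print(toloc(bot))
plan(bot,loc([-10,1,150]),Rtool(YC,.166),grasp=True)
crop(im,205,120,355,270,5.2,'pics/i3z.png')
```

```text
(array([-10.562267  ,   0.96327876, 168.94758538]), array([ 0.14651913,  0.4309177 , -1.17812335]))
clock 8.55 pos [ 655.1 -185.2  357.2] rot [-1.5723  0.1688 -0.277 ] F [ 0.1  0.4 -1.2] op 31.5
 turn(deg) [ 0.1   0.06 -0.16] | 0.2  shift mm in cur axes [ 0.6 18.9 -0.2]  in new axes [ 0.6 18.9 -0.2] | 18.9
```

View pics/i3z.png

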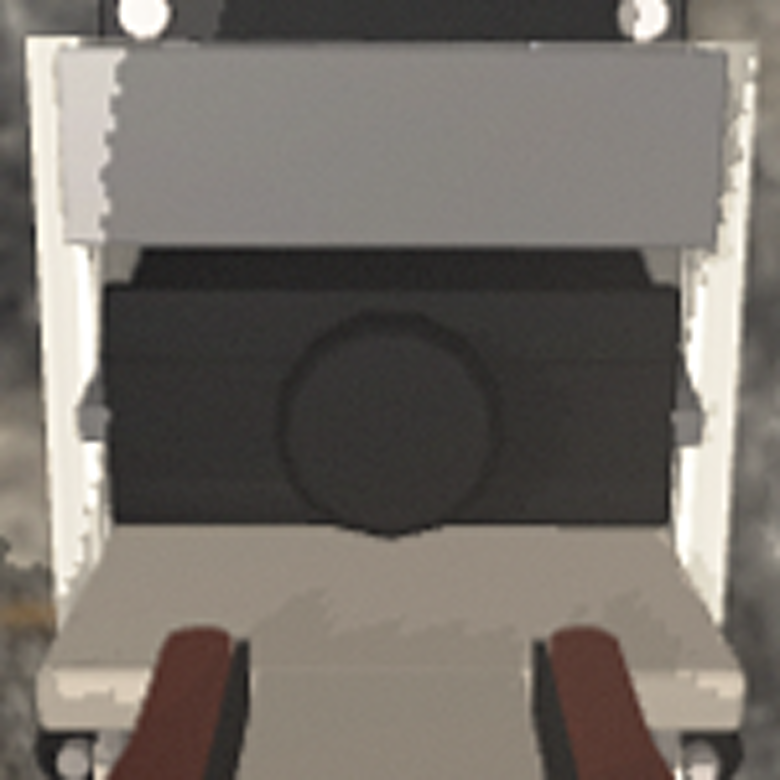

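Emit:
jog_arm([
  [0, 0, 0, 0.0004, 0.015, 0, 0.028],
  [0, 0, 0, 0.0004, 0.013, 0, 0.028],
  [0, 0, 0, 0.0002, 0.007, 0, 0.028],
  [0, 0, 0, 0, 0, 0, 0.028],
  [0, 0, 0, 0, 0, 0, 0.028],
])

```text
clock: 9.05
ee_pos: [650.5, -184.0, 322.9]
ee_rot: [-1.572, 0.168, -0.277]
ft_force: [0.8, -0.5, -1.7]
opening: 31.6
```

Run:
```python
from snap import *
print(toloc(bot)); print(bot.observe()['moment'])
```

```text
(array([-10.39388641,   0.90260589, 134.27882027]), array([ 1.18175669, -0.27767588, -1.51219353]))
[-0.0916142  -0.20704616 -0.00197625]
```

Emit:
jog_arm([
  [0, 0, 0, 0.0001, 0.003, 0, 0.028],
  [0, 0, 0, 0, 0.002, 0, 0.028],
  [0, 0, 0, 0, 0, 0, 0.028],
  [0, 0, 0, 0, 0, 0, 0.028],
])

```text
clock: 9.45
ee_pos: [649.8, -183.8, 318.2]
ee_rot: [-1.572, 0.168, -0.277]
ft_force: [-0.4, 0.5, -1.0]
opening: 31.7
```

Emit:
jog_arm([
  [0, 0, 0, 0, 0.002, 0, 0.028],
  [0, 0, 0, 0, 0, 0, 0.028],
])

```text
clock: 9.65
ee_pos: [649.3, -183.7, 315.9]
ee_rot: [-1.572, 0.168, -0.277]
ft_force: [0.3, 0.5, 0.1]
opening: 31.4
```

Emit:
jog_arm([
  [0, 0, 0, 0, 0.002, 0, 0.028],
  [0, 0, 0, 0, 0, 0, 0.028],
])

```text
clock: 9.85
ee_pos: [649.1, -183.6, 313.9]
ee_rot: [-1.572, 0.168, -0.277]
ft_force: [0.5, 0.9, -0.7]
opening: 31.7
```

Emit:
jog_arm([
  [0, 0, 0, 0, 0.0015, 0, 0.028],
  [0, 0, 0, 0, 0, 0, 0.028],
])

```text
clock: 10.05
ee_pos: [649.2, -183.8, 313.6]
ee_rot: [-1.572, 0.167, -0.277]
ft_force: [-0.4, 0.5, 5.1]
opening: 31.5
```

Emit:
jog_arm([
  [0, 0, 0, 0, 0.0015, 0, 0.028],
  [0, 0, 0, 0, 0, 0, 0.028],
])

```text
clock: 10.25
ee_pos: [649.4, -184.0, 313.5]
ee_rot: [-1.572, 0.165, -0.277]
ft_force: [-0.7, 0.1, 11.7]
opening: 31.1
```

Emit:
jog_arm([
  [0, 0, 0, 0, -0.002, 0, 0.028],
  [0, 0, 0, 0.002, 0, 0, 0.028],
  [0, 0, 0, 0.002, 0, 0, 0.028],
  [0, 0, 0, 0, 0, 0, 0.028],
  [0, 0, 0, 0, 0, 0, 0.028],
])

```text
clock: 10.75
ee_pos: [653.1, -184.8, 313.0]
ee_rot: [-1.572, 0.167, -0.277]
ft_force: [-0.3, 0.5, 5.1]
opening: 31.6
```

Run:
```python
from snap import *
print(toloc(bot)); print(bot.observe()['ee_rot'],bot.observe()['moment'])
```

```text
(array([ -6.10793262,   0.84219026, 124.81890718]), array([-1.09596075,  0.41336608,  5.00067266]))
[-1.57205915  0.16711389 -0.27695341] [ 0.13087995  0.1473855  -0.00728962]
```

Emit:
jog_arm([
  [0, 0, 0, 0, 0, 0, 0.05],
  [0, 0, 0, 0, 0, 0, 0.05],
  [0, 0, 0, 0, 0, 0, 0.05],
])

```text
clock: 11.05
ee_pos: [652.6, -184.6, 311.9]
ee_rot: [-1.572, 0.169, -0.277]
ft_force: [0.6, -0.2, -0.7]
opening: 49.3
```

Emit:
jog_arm([
  [0, 0, 0, 0, -0.02, 0, 0.05],
  [0, 0, 0, 0, -0.04, 0, 0.05],
  [0, 0, 0, 0, -0.04, 0, 0.05],
  [0, 0, 0, 0.01, -0.02, 0, 0.05],
  [0, 0, 0, 0, 0, 0, 0.05],
  [0, 0, 0, 0, 0, 0, 0.05],
])

```text
clock: 11.65
ee_pos: [681.3, -192.5, 428.0]
ee_rot: [-1.572, 0.169, -0.277]
ft_force: [0.2, 1.3, -0.6]
opening: 49.7
```

Run:
```python
from snap import *
im,c=snap('wrist','p1'); im2,_=snap('side','p1'); print(toloc(bot))
crop(im,205,100,355,260,4.8,'pics/p1z.png'); crop(im2,275,210,395,350,5,'pics/p1s.png')
```

```text
(array([  5.69702164,   1.28459441, 241.70369873]), array([0.05660604, 0.27394137, 0.62658524]))
```

View pics/p1z.png

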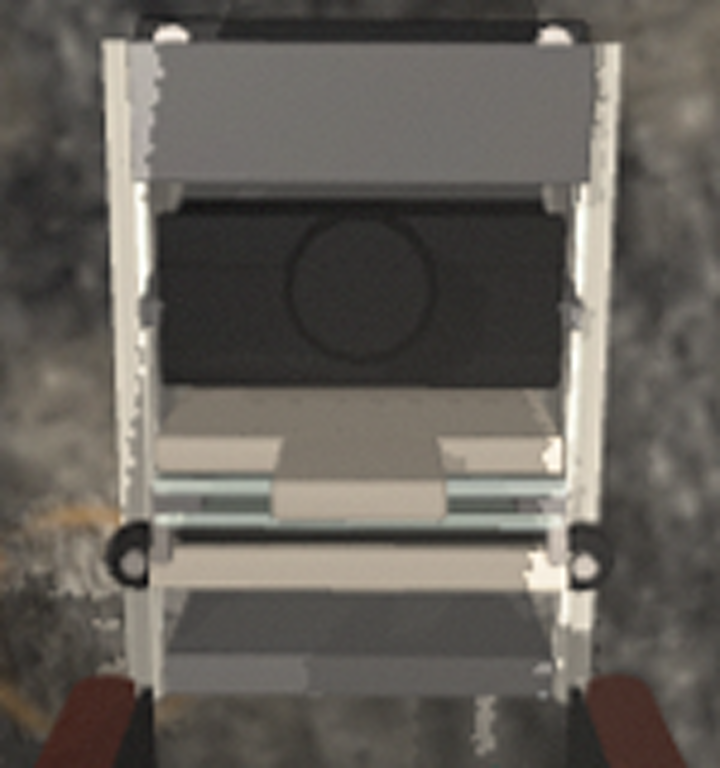

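View pics/p1s.png

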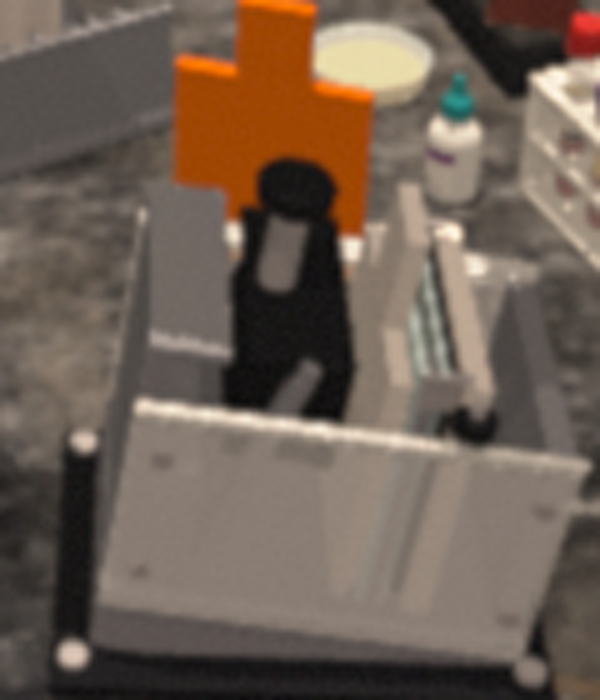

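```bash
cat > fit2.py <<'E'
import fit
from fit import *
_,c3=load('wrist','p1'); G=lambda x,y:(205+x/4.8,100+y/4.8)
obs+=[(c3,G(158,437),'g',(-8,-42,96),1,1),(c3,G(563,437),'g',(-8,42,96),1,1),
(c3,G(163,385),'w',(0,-40,98),1,1),(c3,G(558,385),'w',(0,40,98),1,1),
(c3,G(361,289),'w',(-24,0,139),1,1),(c3,G(275,479),'g',(-8,-16,132),1,1),(c3,G(447,479),'g',(-8,16,132),1,1),
(c3,G(273,519),'g',(0,-16,132),1,1),(c3,G(447,519),'g',(0,16,132),1,1),
(c3,G(152,480),'g',(0,-42,101),1,1),(c3,G(568,480),'g',(0,42,101),1,1)]
s=least_squares(model,[620,-190,32,-.278,5],loss='soft_l1'); print(s.x.round(3)); print(model(s.x).reshape(-1,2).round(1)[12:])
C=np.linalg.inv(s.jac.T@s.jac)*.25; print('sd',np.sqrt(np.diag(C)).round(2))
E
python3 fit2.py
```

```text
[ 6.15812e+02 -1.75118e+02  2.77280e+01 -2.77000e-01  5.62600e+00]
[[-0.7  0. ]
 [ 0.4  0.1]
 [-0.3 -0. ]
 [ 0.1  0. ]
 [-0.2 -0.7]
 [-0.7 -0.4]
 [ 0.3 -0.3]
 [-0.2  0.2]
 [ 0.1  0.2]
 [ 0.2  0.1]
 [-0.3  0.2]]
sd [0.14 0.13 0.61 0.   0.23]
```

```bash
sed -i 's/^O=.*/O=np.array([615.8,-175.1,27.7]); YC=-0.277; RC=Rm([0,.14,YC])/' h.py
python3 - <<'E'
from snap import *
plan(bot,loc([-43,0,175]),Rtool(YC,.14),grasp=True)
E
```

```text
clock 11.75 pos [ 680.9 -192.3  426.9] rot [-1.5721  0.1715 -0.277 ] F [0.2 0.2 0.6] op 50.3
 turn(deg) [ 0.08 -0.   -1.81] | 1.8  shift mm in cur axes [-51.8  68.1  -1.2]  in new axes [-53.9  66.4  -1.3] | 85.6
```

Emit:
jog_arm([
  [0, 0, -1.8, -0.03, 0, 0, 0.0],
  [0, 0, 0, -0.024, 0, -0.001, 0.0],
  [0, 0, 0, 0, 0.02, 0, 0.0],
  [0, 0, 0, 0, 0.03, 0, 0.0],
  [0, 0, 0, 0, 0.015, 0, 0.0],
  [0, 0, 0, 0, 0, 0, 0.0],
  [0, 0, 0, 0, 0, 0, 0.0],
], newtons=20)

```text
clock: 12.45
ee_pos: [621.6, -176.8, 372.9]
ee_rot: [-1.573, 0.137, -0.277]
ft_force: [-0.5, 0.1, 0.7]
opening: 0.8
```

Run:
```python
from snap import *
im,c=snap('wrist','k1'); im2,_=snap('side','k1'); print(toloc(bot))
plan(bot,loc([-43,0,175]),Rtool(YC,.14),grasp=True)
crop(im,180,100,380,330,3,'pics/k1z.png'); crop(im2,255,150,405,350,4,'pics/k1s.png')
```

```text
(array([-41.14987778,  -0.45708258, 180.48259748]), array([-0.72359217, -0.16794847,  0.57390121]))
clock 12.55 pos [ 621.9 -177.1  374. ] rot [-1.5723  0.135  -0.277 ] F [-0.7  0.   0.7] op 0.4
 turn(deg) [ 0.09 -0.    0.28] | 0.3  shift mm in cur axes [-1.1  5.5  0.2]  in new axes [-1.   5.5  0.2] | 5.6
```

View pics/k1z.png

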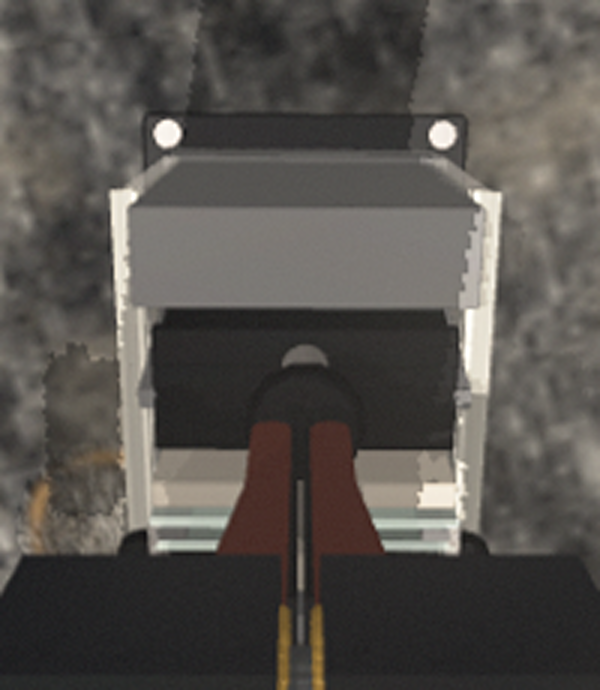

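View pics/k1s.png

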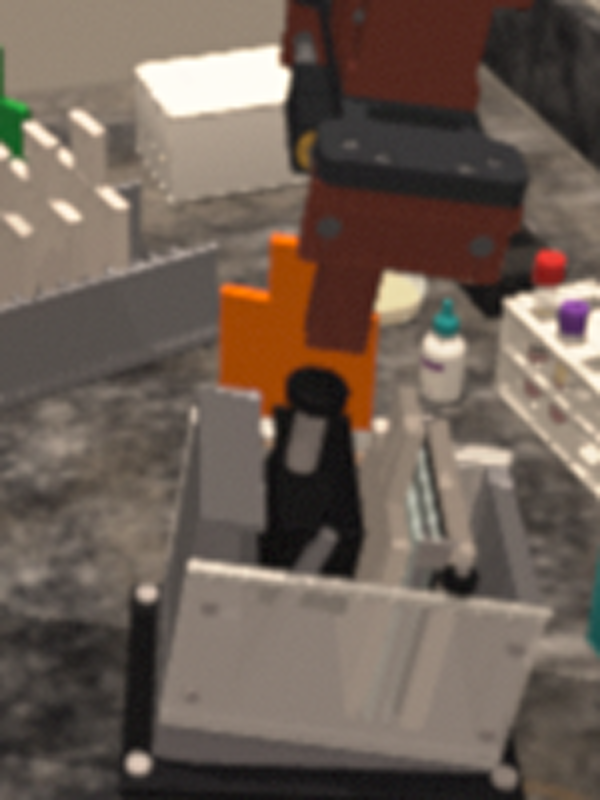

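Emit:
jog_arm([
  [0, 0, 0.2, -0.002, 0.012, 0, 0.0],
  [0, 0, 0, 0, 0.006, 0, 0.0],
  [0, 0, 0, 0, 0, 0, 0.0],
  [0, 0, 0, 0, 0, 0, 0.0],
  [0, 0, 0, 0, 0, 0, 0.0],
])

```text
clock: 13.05
ee_pos: [617.3, -175.6, 355.6]
ee_rot: [-1.572, 0.14, -0.277]
ft_force: [0.0, -0.4, -0.3]
opening: 0.6
```

Emit:
jog_arm([
  [0, 0, 0, 0, 0.002, 0, 0.0],
  [0, 0, 0, 0, 0, 0, 0.0],
])

```text
clock: 13.25
ee_pos: [617.0, -175.5, 353.6]
ee_rot: [-1.572, 0.14, -0.277]
ft_force: [0.3, 0.2, 1.0]
opening: 0.7
```

Run:
```python
from snap import *
print(toloc(bot))
```

```text
(array([-44.15557104,  -0.27279564, 159.53975961]), array([0.08861767, 0.22549692, 1.06210677]))
```

Emit:
jog_arm([
  [0, 0, 0, 0, 0.0015, 0, 0.0],
  [0, 0, 0, 0, 0, 0, 0.0],
])

```text
clock: 13.45
ee_pos: [616.8, -175.4, 352.0]
ee_rot: [-1.572, 0.14, -0.277]
ft_force: [0.8, -0.1, 0.9]
opening: 0.4
```

Emit:
jog_arm([
  [0, 0, 0, 0, 0.0015, 0, 0.0],
  [0, 0, 0, 0, 0, 0, 0.0],
])

```text
clock: 13.65
ee_pos: [616.5, -175.3, 350.4]
ee_rot: [-1.572, 0.14, -0.277]
ft_force: [1.1, -0.2, 1.4]
opening: 0.4
```

Emit:
jog_arm([
  [0, 0, 0, 0, 0.0015, 0, 0.0],
  [0, 0, 0, 0, 0, 0, 0.0],
])

```text
clock: 13.85
ee_pos: [616.2, -175.2, 348.8]
ee_rot: [-1.572, 0.14, -0.277]
ft_force: [1.2, 0.4, 1.1]
opening: 0.4
```

Run:
```python
from snap import *
print(toloc(bot))
```

```text
(array([-44.41482378,  -0.24604124, 154.70950926]), array([0.87652561, 0.72315905, 1.21886845]))
```

Emit:
jog_arm([
  [0, 0, 0, 0.002, 0.005, 0, 0.0],
  [0, 0, 0, 0.001, 0.005, 0, 0.0],
  [0, 0, 0, 0.0015, 0.005, 0, 0.0],
  [0, 0, 0, 0.001, 0.005, 0, 0.0],
  [0, 0, 0, 0, 0, 0, 0.0],
  [0, 0, 0, 0, 0, 0, 0.0],
])

```text
clock: 14.45
ee_pos: [618.7, -176.0, 328.1]
ee_rot: [-1.572, 0.141, -0.277]
ft_force: [-0.4, 0.2, 1.4]
opening: 0.5
```

Run:
```python
from snap import *
print(toloc(bot))
im2,_=snap('side','k2'); im3,_=snap('scene','k2')
crop(im2,255,150,405,350,4,'pics/k2s.png');crop(im3,290,180,420,320,4,'pics/k2c.png')
```

```text
(array([-39.15054971,  -0.26449186, 134.59367945]), array([-0.60353316,  0.07538723,  1.37614083]))
```

View pics/k2s.png

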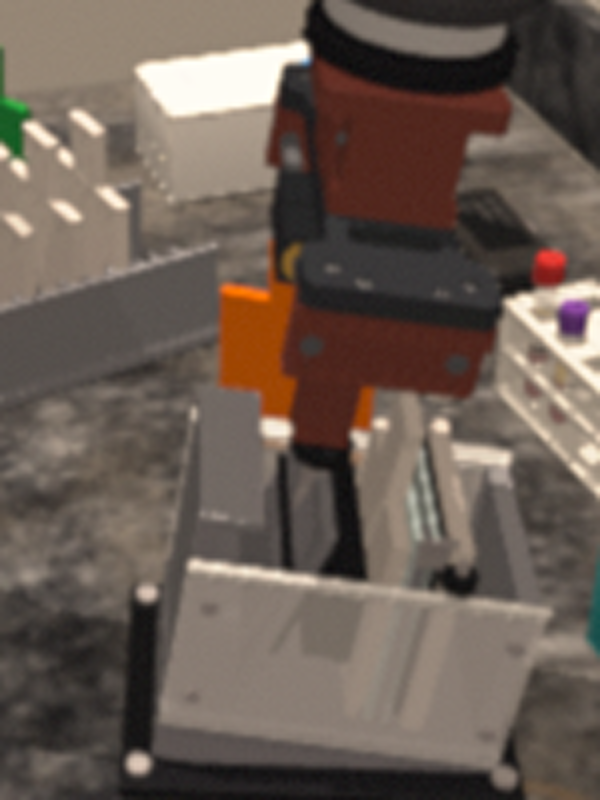

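View pics/k2c.png

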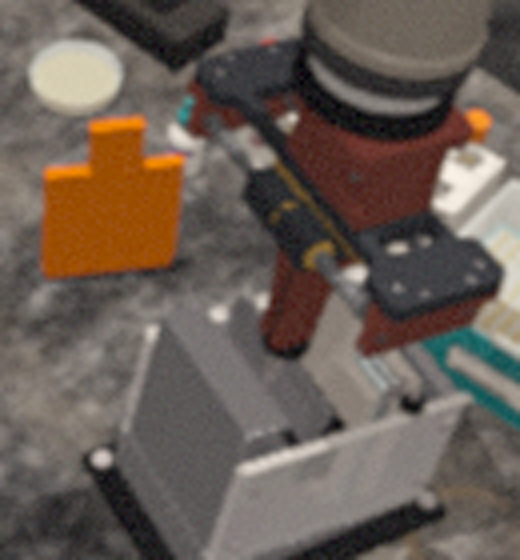

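Emit:
jog_arm([
  [0, 0, 0, 0.001, 0.005, 0, 0.0],
  [0, 0, 0, 0.0015, 0.005, 0, 0.0],
  [0, 0, 0, 0.001, 0.004, 0, 0.0],
  [0, 0, 0, 0, 0, 0, 0.0],
  [0, 0, 0, 0, 0, 0, 0.0],
])

```text
clock: 15.05
ee_pos: [620.4, -176.5, 314.0]
ee_rot: [-1.572, 0.14, -0.277]
ft_force: [1.7, -0.3, 2.1]
opening: 0.2
```

Emit:
jog_arm([
  [0, 0, 0, 0.0005, 0.002, 0, 0.0],
  [0, 0, 0, 0, 0, 0, 0.0],
  [0, 0, 0, 0, 0, 0, 0.0],
])

```text
clock: 15.35
ee_pos: [620.4, -176.6, 312.5]
ee_rot: [-1.572, 0.14, -0.277]
ft_force: [0.3, -0.3, 5.8]
opening: 0.4
```

Run:
```python
from snap import *
print(toloc(bot))
```

```text
(array([-34.94119127,  -0.33563704, 119.40939333]), array([-0.43011314, -0.25191273,  5.74764553]))
```

Emit:
jog_arm([
  [0, 0, 0, 0.0003, 0.0012, 0, 0.0],
  [0, 0, 0, 0, 0, 0, 0.0],
])

```text
clock: 15.55
ee_pos: [620.5, -176.7, 312.2]
ee_rot: [-1.571, 0.14, -0.277]
ft_force: [-2.7, 1.7, 13.0]
opening: 0.8
```

Emit:
jog_arm([
  [0, 0, 0, 0.0003, 0.0012, 0, 0.0],
  [0, 0, 0, 0, 0, 0, 0.0],
])

```text
clock: 15.75
ee_pos: [620.5, -176.8, 311.8]
ee_rot: [-1.571, 0.141, -0.277]
ft_force: [-4.4, 2.1, 18.4]
opening: 0.8
```

Run:
```python
from snap import *
print(toloc(bot))
```

```text
(array([-34.75220244,  -0.35684189, 118.70734888]), array([-7.34851613,  0.80798696, 17.49635556]))
```

Run:
```python
from snap import *
im,c=snap('wrist','k3');im2,_=snap('side','k3'); im3,_=snap('scene','k3')
crop(im,180,80,380,330,3,'pics/k3w.png');crop(im2,275,230,395,350,5,'pics/k3s.png');crop(im3,300,230,420,330,6,'pics/k3c.png')
print(bot.observe()['ft_force'],bot.observe()['moment'])
```

```text
[-5.79493484  2.59367896 19.26212041] [ 0.58423275  1.41990496 -0.03116803]
```

View pics/k3w.png

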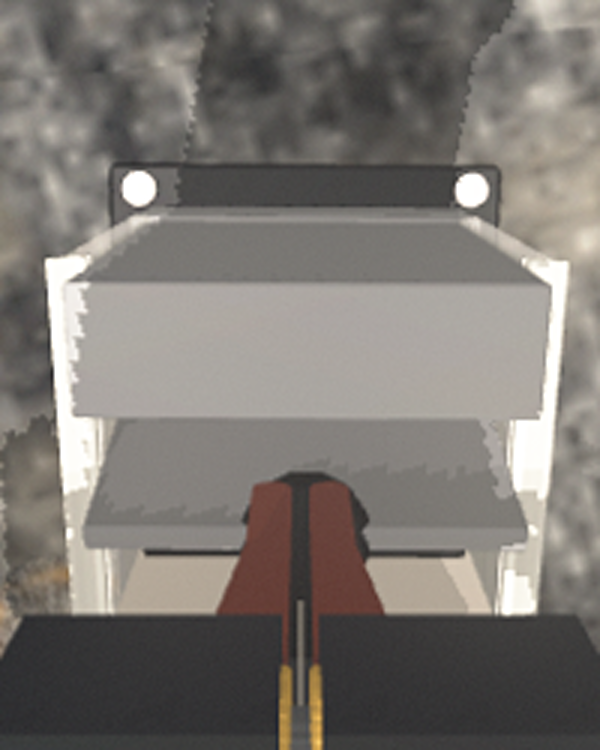

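View pics/k3s.png

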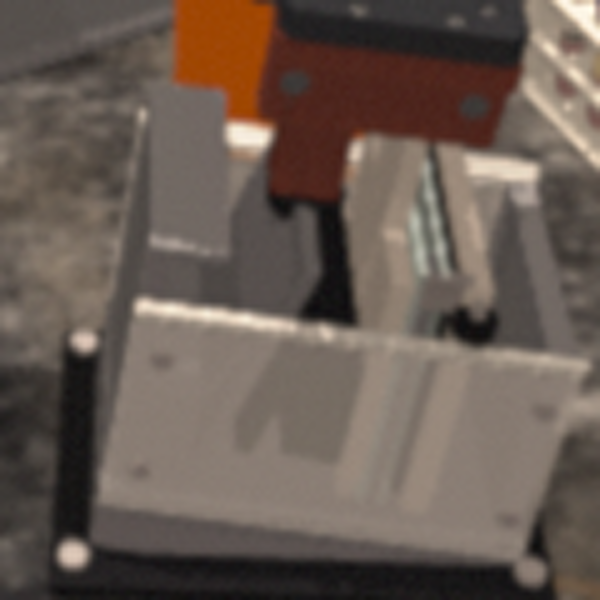

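View pics/k3c.png

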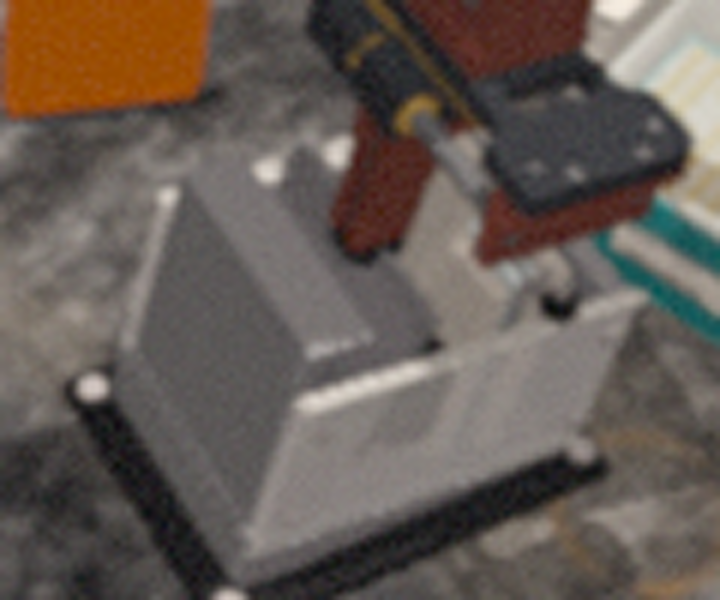

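```bash
python3 - <<'E'
from snap import *
im,c=load('wrist','k3')
for x,z in [(-8,60),(-9.5,60),(-8,57),(-8,54),(-9.5,57)]:
    q=proj(c,[loc([x,-40,z]),loc([x,40,z])]); print(x,z,((q-[180,80])*3).round(0).tolist())
for x in (-4,-8): print('shoulder',x,((proj(c,[loc([x,-42,96]),loc([x,42,96])])-[180,80])*3).round(0).tolist())
for x,z in [(-32,101),(-33.5,101),(-32,97)]:
    print('knob',((proj(c,[loc([x-13.5,0,z]),loc([x,-13.5,z]),loc([x,13.5,z])])-[180,80])*3).round(0).tolist())
E
python3 - <<'E'
import cv2
im=cv2.imread('pics/wrist_k3.png');cv2.imwrite('pics/k3z.png',cv2.resize(im[215:290,200:365],None,fx=4.8,fy=4.8,interpolation=cv2.INTER_CUBIC))
E
```

```text
-8 60 [[143.0, 562.0], [467.0, 562.0]]
-9.5 60 [[142.0, 556.0], [467.0, 556.0]]
-8 57 [[145.0, 556.0], [465.0, 556.0]]
-8 54 [[146.0, 551.0], [463.0, 550.0]]
-9.5 57 [[144.0, 551.0], [465.0, 551.0]]
shoulder -4 [[106.0, 660.0], [506.0, 660.0]]
shoulder -8 [[105.0, 643.0], [507.0, 643.0]]
knob [[307.0, 486.0], [237.0, 550.0], [375.0, 550.0]]
knob [[307.0, 478.0], [237.0, 543.0], [376.0, 543.0]]
knob [[306.0, 478.0], [239.0, 540.0], [374.0, 540.0]]
```

View pics/k3z.png

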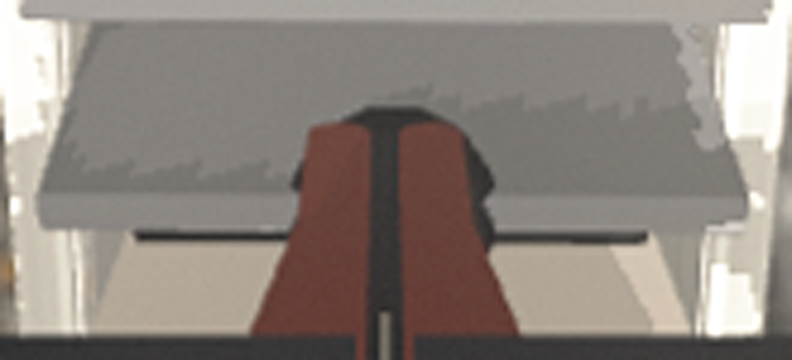

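Emit:
jog_arm([
  [0, 0, 0, -0.0005, 0.001, 0, 0.0],
  [0, 0, 0, -0.0005, 0.001, 0, 0.0],
  [0, 0, 0, 0, 0, 0, 0.0],
])

```text
clock: 16.2
ee_pos: [620.0, -176.7, 311.6]
ee_rot: [-1.57, 0.138, -0.277]
ft_force: [-4.4, 2.6, 26.0]
opening: 0.6
```

Run:
```python
from snap import *
print(toloc(bot))
```

```text
(array([-34.79434157,  -0.36589683, 118.48326232]), array([-8.54440313,  1.33673309, 25.00859756]))
```

Emit:
jog_arm([
  [0, 0, 0, -0.0005, 0.001, 0, 0.0],
  [0, 0, 0, 0, 0, 0, 0.0],
  [0, 0, 0, 0, 0, 0, 0.0],
  [0, 0, 0, 0, 0, 0, 0.0],
  [0, 0, 0, 0, 0, 0, 0.0],
])

```text
clock: 16.7
ee_pos: [619.7, -176.7, 311.5]
ee_rot: [-1.57, 0.136, -0.277]
ft_force: [-4.6, 2.7, 30.1]
opening: 0.2
```

Run:
```python
from snap import *
print(toloc(bot))
im2,_=snap('side','k5'); im3,_=snap('scene','k5'); im,c=snap('wrist','k5')
a,_=load('side','p1')
A=cv2.resize(a[225:325,320:400],None,fx=4.8,fy=4.8,interpolation=cv2.INTER_CUBIC);B=cv2.resize(im2[225:325,320:400],None,fx=4.8,fy=4.8,interpolation=cv2.INTER_CUBIC)
cv2.imwrite('pics/cmp.png',np.hstack([A,B]))
print(toloc(bot),bot.observe()['clock'])
```

```text
(array([-34.80757085,  -0.3821879 , 118.32687587]), array([-9.34952076,  1.3274614 , 29.05037087]))
(array([-34.79463168,  -0.37067537, 118.3580959 ]), array([-8.2434902 ,  1.28784962, 30.34264951])) 16.85
```

View pics/cmp.png

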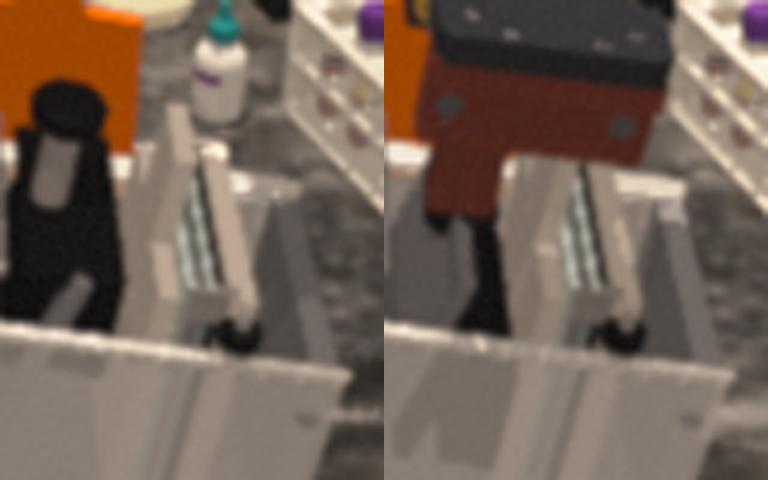

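View pics/scene_k5.png

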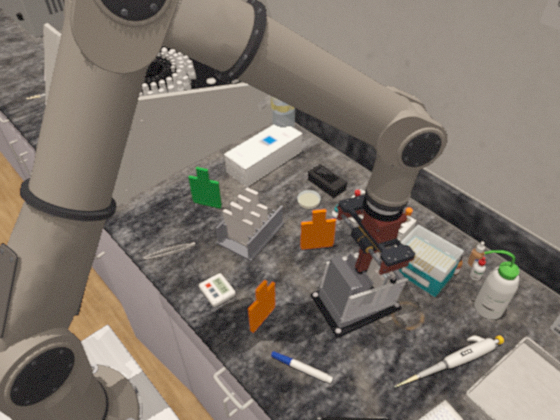

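Run:
```python
from snap import *
a,_=load('side','p1');b,_=load('side','k5')
f=lambda i:cv2.resize(i[245:305,340:380],None,fx=9.5,fy=9.5,interpolation=cv2.INTER_CUBIC)
g=lambda i:cv2.convertScaleAbs(i,alpha=1.2)
cv2.imwrite('pics/cmp2.png',np.hstack([g(f(a)),g(f(b))]))
```

```text
(no output)
```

View pics/cmp2.png

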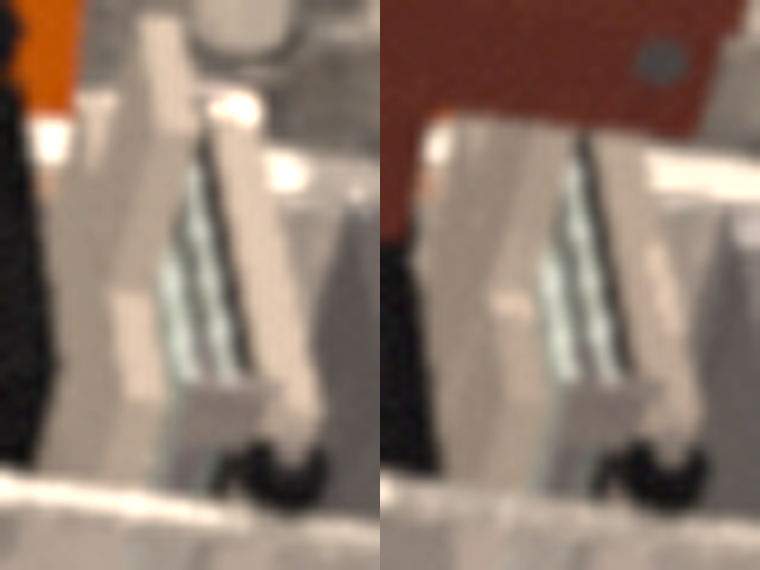

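Run:
```python
from snap import *
print(toloc(bot),bot.observe()['clock']); print(bot.finish_job())
```

```text
(array([-34.79463168,  -0.37067537, 118.3580959 ]), array([-8.2434902 ,  1.28784962, 30.34264951])) 16.85
the job is handed in; nothing more can be done
None
```

The cassette is tight with one filler plate, and I handed the job in after about 17 s with the closed fingertips still pressing the knob down. You can lock the screws now.

- **Filler:** I took the end plate from the rack and lowered it between the glass and the wedge until it touched the chamber floor at 5–12 N. I moved it close to the glass and released it there. A close-up fit put it upright, on the floor and flush with the glass to about 1 mm, and it looked unmoved once the wedge was jammed.
- **Jam:** The wedge went down against only its light spring (about 1–2 N) and then stopped firmly at about 40 mm of its 48 mm travel. Going from 18 N to 30 N moved it only about 0.35 mm further. It is now held with about 30 N down the lean and about 8 N sideways.
- **Bench:** The other three plates are still standing in the rack, and the last overview picture shows nothing else disturbed.

**Checks that disagreed:**
- The wrist camera put the partition at about 5.6 mm, which would jam the wedge at about 44.5 mm. The measured travel suggests about 4.6 mm. Either way one plate is enough and the wedge stops short of its lower stop.
- The scene and side cameras were about 3 mm off the wrist camera in y. I used the wrist camera because it matched the grasp.
- The plate tilted about 1.5° in the grip before insertion. I corrected this before lowering it.

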